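# Check the two corner springs of a casting plate

### The arm

A 6-joint arm with a two-finger parallel gripper is mounted at the origin on a cart in front of the work surface, level with it; the furniture and walls round the work are solid. World frame = base frame: x ahead of the robot, y to its left, z up, the work surface at z = 0. Lengths are in mm, angles in rad, forces in N, time in s.
With the tool pointing down it reaches from about 375 to 925 mm from the base axis. Payload 5.7 kg.
Tool frame: the origin (TCP) lies midway between the tips of the shut fingers; the grasp point (between the pads) lies 19 mm behind it (arm.tcp_to_grasp is the distance from the TCP to the grasp point, in mm); y points along the fingers, z is the direction in which the jaws open and shut, and the axes are right-handed (so a half turn about y gives the same grasp; the last joint's range is limited). The gripper opens to 85 mm and grips with 20 to 120 N. Pads are 22 mm wide; open, the fingers measure 114 mm over their backs; the gripper's body (76 mm by 85 mm) begins 54 mm behind the grasp point. The pads swing forward as they close: fully open they stand 13 mm farther back than shut.
Start: joints at [-1.376, 0.359, 1.51, -0, 1.272, -0.115], TCP at [182.906, -571.409, 231.267] pointing down, gripper open.
Joint ranges: [-2.97, 2.97], [-1.01, 2.36], [0.21, 2.38], [-0.96, 4.11], [0.2, 2.71], [-2.98, 2.98]. Speed limits (rad/s): [2.39, 2.39, 3.14, 3.14, 3.14, 3.14].

### API

Orientations are given as [roll, pitch, yaw] about the fixed x, y, z axes, in that order (R = Rz(yaw) Ry(pitch) Rx(roll)).
In Python, from cell import get_obs, vision, sign_off, arm gives the robot as it stands.
- The arm moves only by the tool play_rows, never from a script. Its argument "plan" is a list of rows, each a list of 2 entries, a list of its own where there are three numbers: the shift along the world's x, y, z in m, then the turn, a rotation vector about the world's x, y, z in degrees. A call has 1 to 12 rows; each row is the pose to reach, as a shift and turn from the pose measured when the call began; what a row does not reach only later rows make up. A row lasts 1/8 s, in which the tool goes at most 62.5 mm and 10.7 degrees, less where a joint would pass 70% of its speed; a pose out of reach is approached as far as the arm can. A call with a gripper value outside its range is refused whole. "fingers" is the closure, from 0 (fully open) to 1 (shut), set as the call begins (left out, the last holds). The fingers move at their own pace and stop on an object; "newtons" is the grip in N (left out, the last holds). Time passes only in rows, so rows that repeat a pose let the fingers close. It gives the time, the measured TCP pose, the force and the opening at its end, in the units of the state.
- get_obs(): the state, without advancing time (a new reading comes with each control period).
- vision.read_camera(name): name is "side" or "top" or "wrist"; returns the picture (480x640x3 uint8, blue, green, red); there is no depth.
- vision.get_calibration(name): a dict with "camera_matrix" (3x3 intrinsics, pixels), "R" (3x3) and "t" (3): a world point X has camera coordinates R X + t. Camera axes: x right, y down, z forward; pixel columns grow to the right and rows downward; lengths in mm; the calibration is good to about 2 mm. A picture is of the moment at which its call begins: read the wrist's pose just before it. get_calibration takes no time and is no camera call; for the wrist camera it gives the pose at the moment of the call.
- sign_off(): hands the job in, once; it reports no verdict.
The state is a dict: "clock": time; "qpos": joint angles; "dq": joint speeds; "joint_torque": joint torques, N m; "tcp_pos": TCP position; "tool_rot": TCP orientation; "ft_force": force on the tool from outside, world axes, zero at the start; "wrist_torque": the same for the moment, N m; "width": finger opening in mm.
Only numpy, scipy, OpenCV 4.12 (cv2) and the standard library are available. Lean on these libraries where they do the work, as an engineer would, in place of code of your own. Each camera call takes 0.05 s, during which the arm holds its last target.

### The job

Before the next pour, check both corner springs of the levelling plate. With a fingertip on the orange pad, push that corner alone down until its pointer is level with the red mark on its scale, stop there and hold it for about a second, then let it come all the way back up; after that do the same at the blue pad. Do not push a pointer clearly past its mark, and leave the red marks and the three small jars as they are: nothing is to be gripped or lifted.

Things in the scene. Friction and masses are not known exactly. Their poses are not given: they have to be found in the camera images.
- plate_base: Fixed grey base, 250 x 430 x 12 mm. Origin: centre of its underside, on the table; x points away from the robot at yaw 0, y left, z up. Above it, top face 60 mm over the table, lies a square aluminium plate (165 x 165 x 10 mm) turned 45 degrees: its far corner rests on a ball pivot at x = +92 mm, its left and right corners on springs; the near corner hangs free.
- orange_pad: Orange press pad, 28 mm across, 7 mm high, on the plate's left corner. Origin: centre of its underside; its top face is 7 mm above (67 mm over the table at rest). 130 mm from the tipping axis: it sinks about 0.58 mm for each mm its pointer sinks. It takes about 4 N to start it and about 0.65 N more for each mm the pad sinks; it springs back when let go.
- blue_pad: Round blue press pad on the right corner of the plate, otherwise the same as the orange one.
- orange_pointer (a point): Tip of the thin black pointer of the orange corner; at rest 55 mm over the table. It moves with the plate, 226 mm from the tipping axis, in front of the white scale.
- blue_pointer (a point): Tip of the thin black pointer of the blue corner, otherwise the same.
- orange_mark (a point): Inner end, at middle height, of the red mark on the orange corner's scale: a red bar 6 mm high, about 5 mm beside the path of the pointer tip, 14 to 28 mm below the pointer's rest height; friction keeps it where it is set. The white scale post (40 mm wide, top 86 mm over the table, grey ticks every 10 mm, face to -x) stands at x = -43, y = +176 mm of the base.
- blue_mark (a point): The same point of the red mark on the blue corner's scale, set independently, 14 to 28 mm below the pointer's rest height. Its scale post stands at x = -43, y = -176 mm of the base.
- orange_tilt (a joint): Tilt of the plate at its orange corner (rad): 0 at rest, grows as the orange corner is pressed down, end stop at 0.16. Pressing on the orange pad moves only this joint.
- blue_tilt (a joint): Tilt of the plate at its blue corner (rad): 0 at rest, grows as the blue corner is pressed down, end stop at 0.16.
- the_vial_pearl: Loose bystander: small clear vial of pearl-white powder with a white cap, 33 mm across, 70 mm high; origin at the centre of its underside.
- the_tint_jar_1: Loose bystander: small brown jar with a black cap, 33 mm across, 40 mm high; origin at the centre of its underside.
- the_vial_violet: Loose bystander: small vial of violet powder with a white cap, 38 mm across, 62 mm high; origin at the centre of its underside.

How it is judged (in metres and radians):
On the way, in this order (a step that is already met when the one before it is completed fails the run):
1. a fingertip presses the orange pad and holds its pointer level with its red mark (within 4 mm) for half a second, the blue corner staying up (z of orange_pointer in the frame of orange_mark between -0.004 and 0.004 m and value of joint blue_tilt below 0.02 rad and contact force between the fingers and orange_pad above 1 N), for 0.5 s.
2. the orange corner is released and back up (value of joint orange_tilt below 0.01 rad and contact force between the arm and orange_pad below 0.1 N), for 0.2 s.
3. a fingertip presses the blue pad and holds its pointer level with its red mark (within 4 mm) for half a second, the orange corner staying up (z of blue_pointer in the frame of blue_mark between -0.004 and 0.004 m and value of joint orange_tilt below 0.02 rad and contact force between the fingers and blue_pad above 1 N), for 0.5 s.
At the end, for the whole second after the job is handed in: Both corners have sprung back up (tilt under 0.01 rad), the red marks are within 4 mm of where they were, and the three jars stand upright within 15 mm of where they were (value of joint each of orange_tilt, blue_tilt below 0.01 rad and distance of each of orange_mark, blue_mark from where it was at the start of the episode below 0.004 m and distance of each of the_vial_pearl, the_tint_jar_1, the_vial_violet from where it was at the start of the episode below 0.015 m and angle between each of the_vial_pearl, the_tint_jar_1, the_vial_violet's own z axis and vertical below 0.2 rad); the robot touches nothing.
It fails at once if the orange pointer is pushed more than 8 mm below its mark (z of orange_pointer in the frame of orange_mark below -0.008 m).
It fails at once if the blue pointer is pushed more than 8 mm below its mark (z of blue_pointer in the frame of blue_mark below -0.008 m).
It fails at once if a red mark is shifted by more than 4 mm (distance of any of orange_mark, blue_mark from where it was at the start of the episode above 0.004 m).
It fails at once if a jar is lifted or pushed more than 15 mm (distance of any of the_vial_pearl, the_tint_jar_1, the_vial_violet from where it was at the start of the episode above 0.015 m).
It also fails if it takes over 54 s, if anything falls off the work surface, if the arm or the gripper's body presses on something with over 40 N, if the wrist force passes 120 N, or if a joint passes its speed limit or range.

## Working session

There is one attempt and no reset: what is moved stays moved. The work goes in short steps, Python scripts to look and compute and a tool call to move; the robot and the scene stay as the last step left them, time stands still between calls to the robot, and variables do not carry over. Pictures are saved under pics/ and viewed, and the job is handed in when it is done.

Besides the shell and the picture viewer there is one more tool, called after ">>>" in YAML: its name, and indented under it one key for each argument. play_rows: Moves the arm, as the interface text tells. Its arguments: {"type":"object","properties":{"plan":{"type":"array","items":{"type":"array"}},"fingers":{"type":"number"},"newtons":{"type":"number"}},"required":["plan"]}

```bash
mkdir -p pics
python3 - <<'E'
from cell import get_obs, vision, arm
import cv2
print(get_obs())
for n in ("side","top","wrist"):
    c=vision.get_calibration(n); print(n,c)
    cv2.imwrite(f"pics/{n}0.png",vision.read_camera(n))
E
```

```text
{'clock': 0.0, 'qpos': array([-1.37609536e+00,  3.59528206e-01,  1.51145351e+00,  2.63717775e-05,
        1.27248655e+00, -1.15103488e-01]), 'dq': array([-2.85008261e-04, -2.52482884e-04,  2.08926375e-05,  5.13393270e-04,
       -2.50315003e-04, -2.93831591e-04]), 'joint_torque': array([-2.26566488e-03, -5.27628422e+01, -2.78623402e+01, -4.79711762e-04,
        1.30483462e-02, -1.13813709e-05]), 'tcp_pos': array([ 182.78946915, -570.7580822 ,  230.43174754]), 'tool_rot': array([-1.57265664e+00,  2.40438972e-04, -2.83179620e+00]), 'ft_force': array([-0.12689685, -0.37693277,  0.61094878]), 'wrist_torque': array([ 0.00474419, -0.0107179 , -0.01844982]), 'width': 85.79642662811123}
side {'camera_matrix': array([[445.45324114,   0.        , 319.89152118],
       [  0.        , 445.45324114, 240.84223786],
       [  0.        ,   0.        ,   1.        ]]), 'R': array([[ 0.95330268, -0.30185256,  0.0099515 ],
       [-0.20075566, -0.65794971, -0.72580944],
       [ 0.22563503,  0.68991826, -0.68782383]]), 't': array([-534.72484001,  168.47171184,  738.92329227])}
top {'camera_matrix': array([[555.12039208,   0.        , 314.18080263],
       [  0.        , 555.12039208, 240.05398802],
       [  0.        ,   0.        ,   1.        ]]), 'R': array([[ 3.86253082e-03, -9.99992161e-01, -8.71365383e-04],
       [-9.85993892e-01, -3.66316800e-03, -1.66741198e-01],
       [ 1.66736698e-01,  1.50320396e-03, -9.86000311e-01]]), 't': array([  38.41884734,  593.86973634, 1110.34364038])}
wrist {'camera_matrix': array([[431.24105177,   0.        , 321.35006617],
       [  0.        , 431.24105177, 237.46343941],
       [  0.        ,   0.        ,   1.        ]]), 'R': array([[ 0.30331785, -0.95288811, -0.0015885 ],
       [-0.90032051, -0.28713008,  0.3270769 ],
       [-0.3121238 , -0.09777811, -0.94499639]]), 't': array([-599.28747862,  -41.23734246,  381.65954701])}
```

View pics/side0.png

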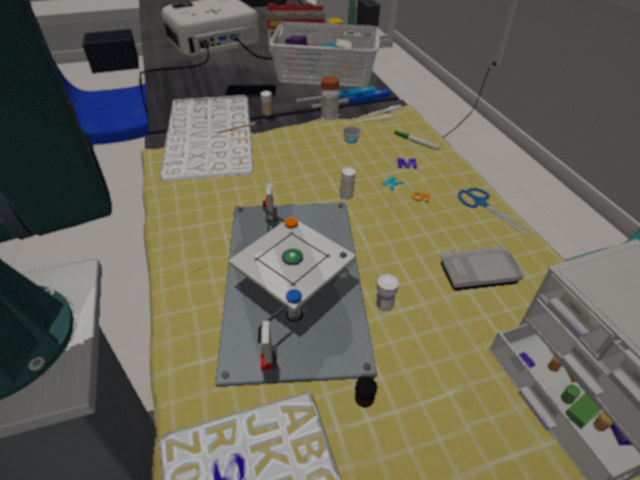

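View pics/top0.png

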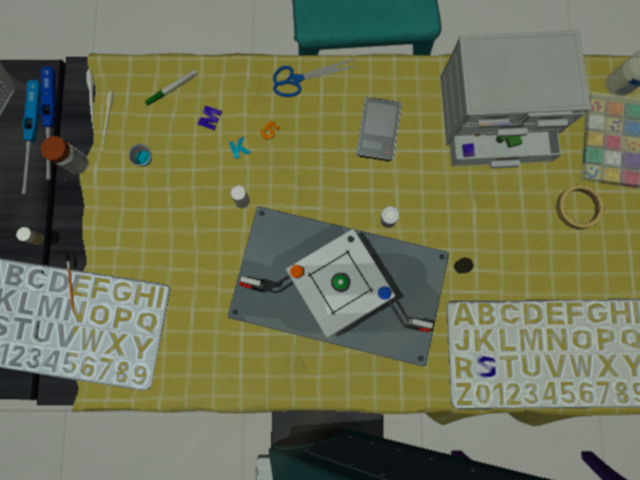

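View pics/wrist0.png

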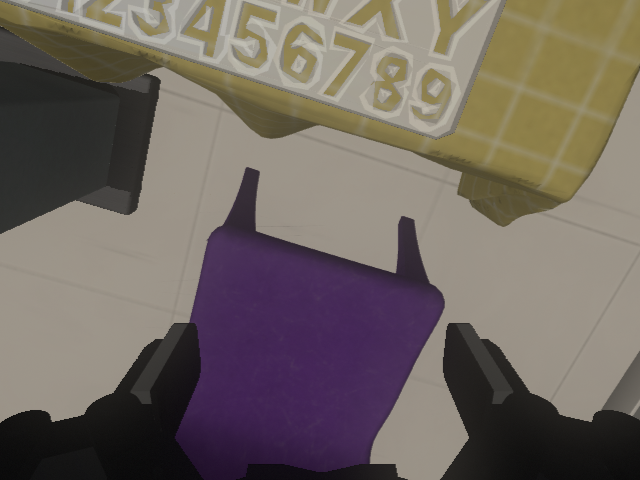

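```bash
cat > h.py <<'E'
from cell import get_obs, vision, arm
import cv2, numpy as np
from scipy.spatial.transform import Rotation as Ro
def ray(c,u,v,z):
    K,R,t=c["camera_matrix"],c["R"],c["t"]
    d=R.T@np.linalg.inv(K)@np.array([u,v,1.]); o=-R.T@t
    return o+d*(z-o[2])/d[2]
def proj(c,X):
    p=c["camera_matrix"]@(c["R"]@np.asarray(X,float)+c["t"]); return p[:2]/p[2]
E
python3 - <<'E'
from h import *
im=cv2.imread("pics/top0.png"); c=vision.get_calibration("top"); s=vision.get_calibration("side")
hsv=cv2.cvtColor(im,cv2.COLOR_BGR2HSV)
def blob(im,lo,hi,box):
    h=cv2.cvtColor(im,cv2.COLOR_BGR2HSV);x0,y0,x1,y1=box
    m=np.zeros(h.shape[:2],np.uint8); m[y0:y1,x0:x1]=cv2.inRange(h,lo,hi)[y0:y1,x0:x1]
    v,u=np.nonzero(m); return u.mean(),v.mean(),len(u)
o=blob(im,(3,150,120),(18,255,255),(285,260,310,285)); b=blob(im,(100,130,80),(130,255,255),(370,280,400,305))
print(o,b,ray(c,*o[:2],67),ray(c,*b[:2],67))
im2=cv2.imread("pics/side0.png")
o=blob(im2,(3,150,120),(18,255,255),(275,212,305,235)); b=blob(im2,(100,130,80),(130,255,255),(280,285,310,308))
print(o,b,ray(s,*o[:2],65),ray(s,*b[:2],65))
for p in [(260,209),(447,253),(424,364),(230,318)]: print(ray(c,*p,12))
cv2.imwrite("pics/topz.png",cv2.resize(im[200:370,220:450],None,fx=3.4,fy=3.4,interpolation=cv2.INTER_CUBIC))
cv2.imwrite("pics/sidez.png",cv2.resize(im2[170:400,200:400],None,fx=2.6,fy=2.6,interpolation=cv2.INTER_CUBIC))
E
```

```text
(np.float64(296.03508771929825), np.float64(270.85087719298247), 114) (np.float64(384.0725806451613), np.float64(292.53225806451616), 124) [526.97982793  77.40789878  67.        ] [ 483.51355943 -101.38289779   67.        ]
(np.float64(290.5595238095238), np.float64(221.60714285714286), 84) (np.float64(293.3285714285714), np.float64(295.65), 140) [525.85662921  80.91231284  65.        ] [ 482.61018171 -100.16430012   65.        ]
[668.34608904 159.10784994  12.        ]
[ 572.95327932 -244.98168087   12.        ]
[ 339.46714465 -188.74125514   12.        ]
[432.71047974 217.65495381  12.        ]
```

View pics/topz.png

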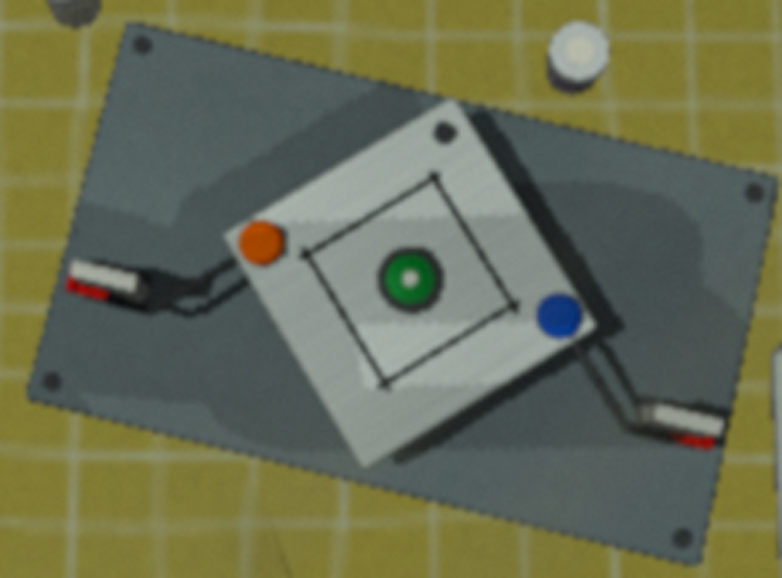

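View pics/sidez.png

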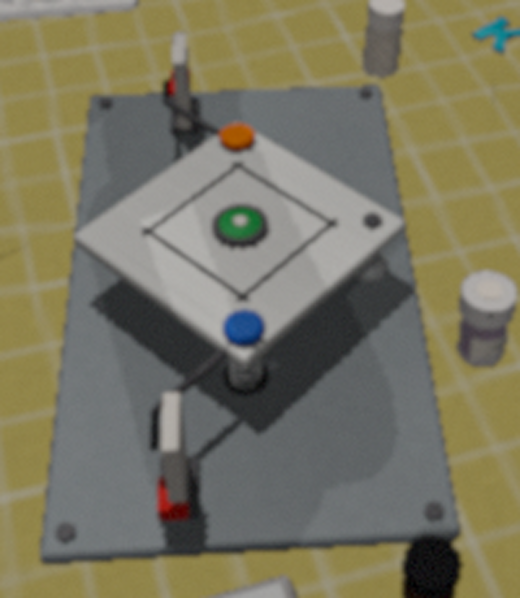

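Run:
```python
from h import *
print([a for a in dir(arm) if a[0]!='_'])
o=get_obs(); c=vision.get_calibration("wrist"); T=Ro.from_euler('xyz',o['tool_rot']).as_matrix()
cam=-c["R"].T@c["t"]; print("cam",cam); print("tool",T)
print("cam in tool",T.T@(cam-o['tcp_pos'])); print("cam axes in tool (rows x,y,z)",(c["R"]@T))
```

```text
['IKError', 'tcp_to_grasp']
cam [ 263.78407963 -545.63382138  373.30453571]
tool [[-9.52399347e-01 -2.90770351e-04  3.04853079e-01]
 [-3.04853176e-01  1.43241227e-03 -9.52398283e-01]
 [-1.59746107e-04 -9.99998932e-01 -1.45287077e-03]]
cam in tool [ -84.85979744 -142.65817196    0.40290142]
cam axes in tool (rows x,y,z) [[ 1.61159079e-03 -9.19326980e-05  9.99998697e-01]
 [ 9.44936175e-01 -3.27250994e-01 -1.55293752e-03]
 [ 3.27250711e-01  9.44937447e-01 -4.40524155e-04]]
```

```bash
cat >> h.py <<'E'
YAW=-0.234; C=np.array([504.3,-12.5,0])
Rb=Ro.from_euler('z',YAW).as_matrix()
def target(tilt):
    u,l,k=Rb[:,0],Rb[:,1],np.array([0,0,1.]); a=np.radians(tilt)
    y=-k*np.cos(a)+u*np.sin(a); x=u*np.cos(a)+k*np.sin(a)
    return np.column_stack([x,y,np.cross(x,y)])
def b2w(p): return C+Rb@np.asarray(p,float)
def delta(pos,tilt):
    o=get_obs(); T=Ro.from_euler('xyz',o['tool_rot']).as_matrix()
    return (pos-o['tcp_pos'])/1000, np.degrees(Ro.from_matrix(target(tilt)@T.T).as_rotvec())
E
python3 - <<'E'
from h import *
d,r=delta(b2w([-60,0,200]),30)
print(d,r)
for i in range(1,25): print(i,[list(np.round(d*i/24,3)),list(np.round(r*i/24,1))])
E
```

```text
[ 0.26313584  0.57232775 -0.03063355] [-40.16315282  -1.63162    144.46485342]
1 [[np.float64(0.011), np.float64(0.024), np.float64(-0.001)], [np.float64(-1.7), np.float64(-0.1), np.float64(6.0)]]
2 [[np.float64(0.022), np.float64(0.048), np.float64(-0.003)], [np.float64(-3.3), np.float64(-0.1), np.float64(12.0)]]
3 [[np.float64(0.033), np.float64(0.072), np.float64(-0.004)], [np.float64(-5.0), np.float64(-0.2), np.float64(18.1)]]
4 [[np.float64(0.044), np.float64(0.095), np.float64(-0.005)], [np.float64(-6.7), np.float64(-0.3), np.float64(24.1)]]
5 [[np.float64(0.055), np.float64(0.119), np.float64(-0.006)], [np.float64(-8.4), np.float64(-0.3), np.float64(30.1)]]
6 [[np.float64(0.066), np.float64(0.143), np.float64(-0.008)], [np.float64(-10.0), np.float64(-0.4), np.float64(36.1)]]
7 [[np.float64(0.077), np.float64(0.167), np.float64(-0.009)], [np.float64(-11.7), np.float64(-0.5), np.float64(42.1)]]
8 [[np.float64(0.088), np.float64(0.191), np.float64(-0.01)], [np.float64(-13.4), np.float64(-0.5), np.float64(48.2)]]
9 [[np.float64(0.099), np.float64(0.215), np.float64(-0.011)], [np.f
[... 1170 characters left out ...]
at64(0.453), np.float64(-0.024)], [np.float64(-31.8), np.float64(-1.3), np.float64(114.4)]]
20 [[np.float64(0.219), np.float64(0.477), np.float64(-0.026)], [np.float64(-33.5), np.float64(-1.4), np.float64(120.4)]]
21 [[np.float64(0.23), np.float64(0.501), np.float64(-0.027)], [np.float64(-35.1), np.float64(-1.4), np.float64(126.4)]]
22 [[np.float64(0.241), np.float64(0.525), np.float64(-0.028)], [np.float64(-36.8), np.float64(-1.5), np.float64(132.4)]]
23 [[np.float64(0.252), np.float64(0.548), np.float64(-0.029)], [np.float64(-38.5), np.float64(-1.6), np.float64(138.4)]]
24 [[np.float64(0.263), np.float64(0.572), np.float64(-0.031)], [np.float64(-40.2), np.float64(-1.6), np.float64(144.5)]]
```

>>> play_rows:
  plan:
    - [[0.018,0.022,0],[0,0,6]]
    - [[0.036,0.045,0],[0,0,12]]
    - [[0.055,0.067,0],[0,0,18]]
    - [[0.073,0.09,0],[0,0,25]]
    - [[0.092,0.112,0],[0,0,31]]
    - [[0.11,0.135,0],[0,0,37]]
    - [[0.128,0.158,0],[0,0,44]]
    - [[0.147,0.18,0],[0,0,50]]
    - [[0.165,0.202,0],[0,0,56]]
    - [[0.183,0.225,0],[0,0,62]]
    - [[0.202,0.247,0],[0,0,69]]
    - [[0.22,0.27,0],[0,0,75]]
  fingers: 1
  newtons: 40

```text
clock: 1.65
tcp_pos: [403.3, -300.1, 230.5]
tool_rot: [-1.572, 0.0, -1.519]
ft_force: [0.0, 1.1, -0.2]
width: 0.3
```

Run:
```python
from h import *
print(get_obs()['clock'],get_obs()['width'],delta(b2w([-60,0,200]),30))
```

```text
1.65 0.26786592603250503 (array([ 0.04267208,  0.3014639 , -0.03046402]), array([-24.64771513, -20.64472353,  71.87039726]))
```

>>> play_rows:
  plan:
    - [[0.004,0.027,-0.003],[-2.2,-1.9,6.5]]
    - [[0.008,0.055,-0.006],[-4.5,-3.8,13]]
    - [[0.012,0.082,-0.008],[-6.7,-5.6,19.6]]
    - [[0.016,0.11,-0.011],[-9,-7.5,26]]
    - [[0.019,0.137,-0.014],[-11.2,-9.4,32.7]]
    - [[0.023,0.164,-0.017],[-13.4,-11.3,39]]
    - [[0.027,0.192,-0.019],[-15.7,-13.1,45.7]]
    - [[0.031,0.219,-0.022],[-17.9,-15,52.3]]
    - [[0.035,0.247,-0.025],[-20.2,-16.9,58.8]]
    - [[0.039,0.274,-0.028],[-22.4,-18.8,65.3]]
    - [[0.043,0.301,-0.03],[-24.6,-20.6,71.9]]
    - [[0.043,0.301,-0.03],[-24.6,-20.6,71.9]]

```text
clock: 3.15
tcp_pos: [444.8, 2.2, 199.5]
tool_rot: [-1.571, -0.52, -0.231]
ft_force: [0.5, 0.2, 0.9]
width: -0.3
```

Run:
```python
from h import *
print(get_obs()['clock'],delta(b2w([-60,0,200]),30))
im=vision.read_camera("wrist"); cv2.imwrite("pics/w1.png",im)
```

```text
3.15 (array([ 0.00116283, -0.00079376,  0.00047189]), array([-0.01353739, -0.18564152, -0.16403692]))
```

View pics/w1.png

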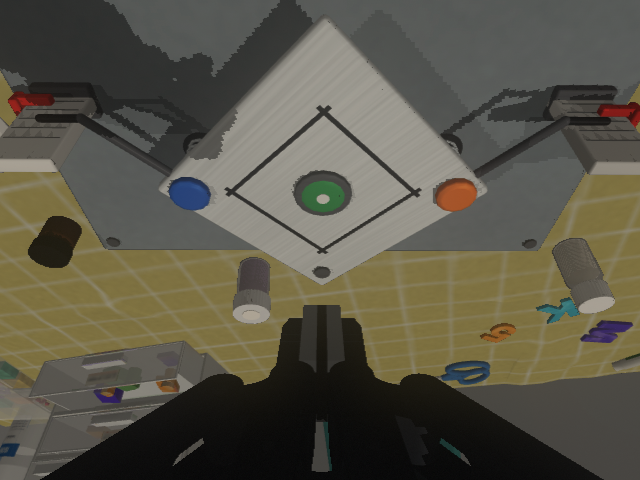

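Run:
```python
from h import *
c=vision.get_calibration("wrist")
im=cv2.imread("pics/w1.png")
for n,p in (("o",(456,194)),("b",(190,193))): 
    X=ray(c,*p,66); print(n,X,Rb.T@(X-C))
print("expect px",proj(c,b2w([0,92,66])),proj(c,b2w([0,-92,66])))
L=cv2.resize(cv2.rotate(im[70:180,0:110],cv2.ROTATE_180),None,fx=3.6,fy=3.6,interpolation=cv2.INTER_CUBIC)
R=cv2.resize(cv2.rotate(im[70:180,530:640],cv2.ROTATE_180),None,fx=3.6,fy=3.6,interpolation=cv2.INTER_CUBIC)
cv2.imwrite("pics/w1z.png",np.hstack([R,L]))
print(delta(b2w([0,92,85]),30))
```

```text
o [524.2601063   76.81897386  66.        ] [-1.29429468 91.51289382 66.        ]
b [481.12407482 -99.52575061  66.        ] [ -2.36561301 -90.02782154  66.        ]
expect px [456.26696435 195.3813833 ] [187.92025451 195.53240555]
(array([ 0.08005673,  0.07550912, -0.11505603]), array([-0.02712777, -0.14175526, -0.05272887]))
```

View pics/w1z.png

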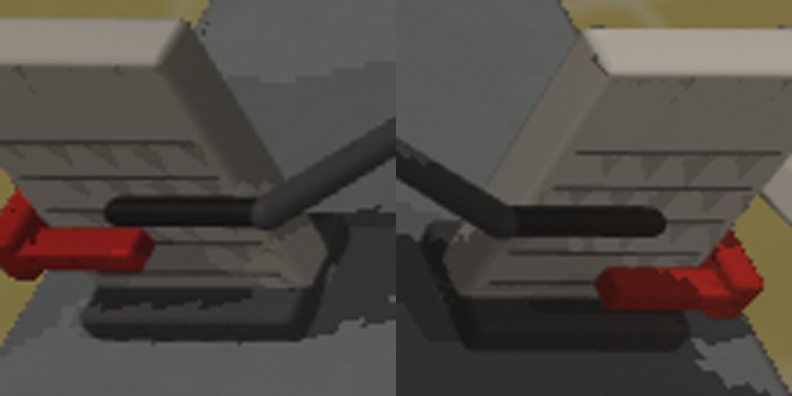

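>>> play_rows:
  plan:
    - [[0.015,0.012,-0.01],[0,0,0]]
    - [[0.03,0.025,-0.03],[0,0,0]]
    - [[0.045,0.037,-0.05],[0,0,0]]
    - [[0.06,0.05,-0.07],[0,0,0]]
    - [[0.075,0.062,-0.09],[0,0,0]]
    - [[0.088,0.073,-0.105],[0,0,0]]
    - [[0.088,0.073,-0.115],[0,0,0]]
    - [[0.088,0.073,-0.115],[0,0,0]]

```text
clock: 4.2
tcp_pos: [536.0, 73.2, 91.3]
tool_rot: [-1.571, -0.509, -0.233]
ft_force: [0.2, -0.4, -0.1]
width: 0.3
```

Run:
```python
from h import *
print(get_obs()['clock'],get_obs()['tcp_pos'],Rb.T@(get_obs()['tcp_pos']-C))
np.save("c2.npy",vision.get_calibration("wrist"),allow_pickle=True)
im=vision.read_camera("wrist"); cv2.imwrite("pics/w2.png",im)
cv2.imwrite("pics/t2.png",cv2.resize(vision.read_camera("side")[150:350,200:400],None,fx=3,fy=3))
```

```text
4.2 [535.99122115  73.23199219  91.29457522] [10.94882327 90.74376701 91.29457522]
```

View pics/w2.png

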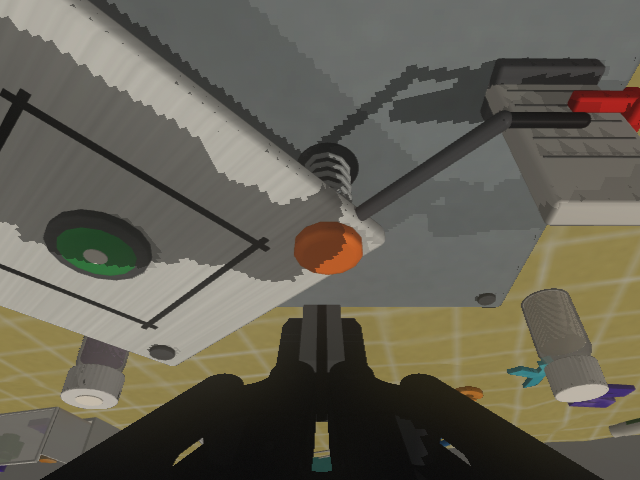

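View pics/t2.png

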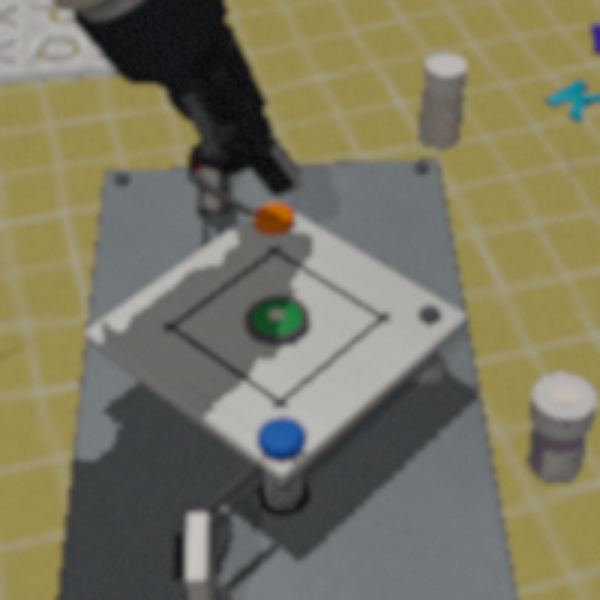

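Run:
```python
from h import *
im=cv2.imread("pics/w2.png")
cv2.imwrite("pics/w2z.png",cv2.resize(im[50:170,490:640],None,fx=5,fy=5,interpolation=cv2.INTER_CUBIC))
print(get_obs()['tcp_pos'],get_obs()['ft_force'])
```

```text
[535.62194538  73.39473564  91.80210506] [-0.36568634  0.78228521  0.56747819]
```

View pics/w2z.png

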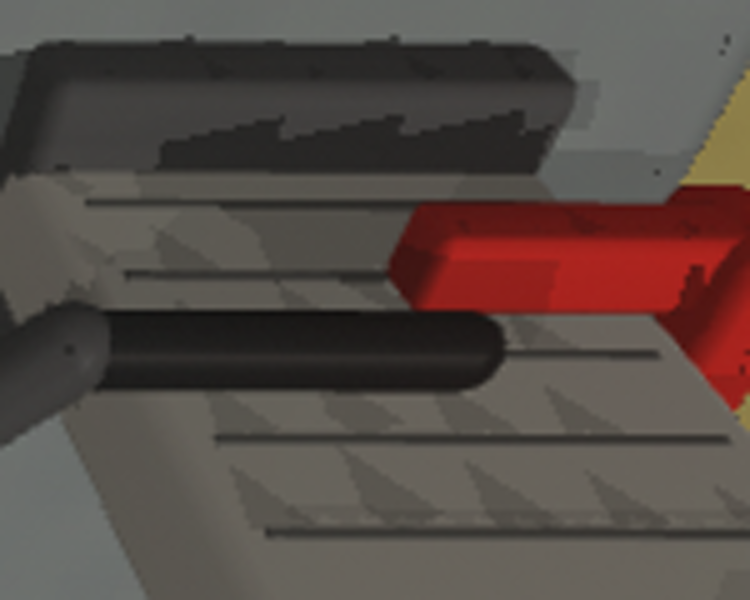

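```bash
cat >> h.py <<'E'
RC=np.array([[0.0016,0,1],[.944936,-.327251,0],[.327251,.944937,0]])  # cam axes in tool
PC=np.array([-84.86,-142.66,0.4])
def wcal(pos,rot):
    T=Ro.from_euler('xyz',rot).as_matrix(); R=RC@T.T
    return dict(camera_matrix=vision.get_calibration("top")["camera_matrix"]*0+np.array([[431.241,0,321.35],[0,431.241,237.463],[0,0,1]]),R=R,t=-R@(np.asarray(pos)+T@PC))
def tri(cs,ps):
    # least squares 3D
    A=[];b=[]
    for c,p in zip(cs,ps):
        d=c["R"].T@np.linalg.inv(c["camera_matrix"])@np.array([*p,1.]);d/=np.linalg.norm(d);o=-c["R"].T@c["t"]
        M=np.eye(3)-np.outer(d,d);A.append(M);b.append(M@o)
    X=np.linalg.lstsq(np.vstack(A),np.hstack(b),rcond=None)[0]
    return X,[proj(c,X)-p for c,p in zip(cs,ps)]
E
python3 - <<'E'
from h import *
o=get_obs();print(np.round(o['qpos'],3), o['tool_rot'],o['clock'])
c1=wcal([444.84,2.2,199.5],[-1.571,-.52,-.231]); c2=np.load("c2.npy",allow_pickle=True).item()
for n,p1,p2 in (("tip",(610.5,121.7),(590,120)),("mark endcentre",(600.5,110.8),(573,101.7)),("pad",(456,194),(329,248))):
    X,e=tri([c1,c2],[p1,p2]); print(n,np.round(Rb.T@(X-C),1),np.round(e,1))
c=c2
print(Rb.T@(ray(c,590,120,55)-C), Rb.T@(ray(c1,610.5,121.7,55)-C))
E
```

```text
[ 0.127  0.363  2.176 -0.963  0.21  -0.301] [-1.57017396 -0.50953699 -0.23316794] 4.3
tip [-73.2 155.3  84.1] [[ 0.8  1.2]
 [ 0.5 -1. ]]
mark endcentre [-61.7 167.3  56.1] [[ 0.3  1.6]
 [ 1.1 -1.6]]
pad [-4.2 93.3 66.3] [[ 1.1  0.5]
 [-0.1 -0.2]]
[-53.99553632 176.18672166  55.        ] [-53.98818187 178.05252066  55.        ]
```

Run:
```python
from h import *
c1=wcal([444.84,2.2,199.5],[-1.571,-.52,-.231]); c2=np.load("c2.npy",allow_pickle=True).item()
def rayx(c,p,x):
    d=c["R"].T@np.linalg.inv(c["camera_matrix"])@np.array([*p,1.]);o=-c["R"].T@c["t"]
    d=Rb.T@d;o=Rb.T@(o-C); return o+d*(x-o[0])/d[0]
for x in (-50,-54,-58):
  print(x,"tip",rayx(c1,(610.5,121.7),x).round(1),rayx(c2,(590,120),x).round(1),"mark",rayx(c1,(600.5,110.8),x).round(1),rayx(c2,(573,101.7),x).round(1))
  print("bar bottom front",rayx(c2,(573,91),x).round(1),rayx(c2,(578,98),x).round(1),"top rear",rayx(c2,(573,112.4),x).round(1))
print(delta(b2w([6,92,84]),12))
```

```text
-50 tip [-50.  182.7  49.1] [-50.  180.6  48.9] mark [-50.  181.6  36.9] [-50.  179.3  37.4]
bar bottom front [-50.  182.1  30.2] [-50.  182.1  35. ] top rear [-50.  176.7  44.3]
-54 tip [-54. 178.  55.] [-54.  176.2  55. ] mark [-54.  177.   43.1] [-54.  175.   44.1]
bar bottom front [-54.  177.7  37.2] [-54.  177.6  41.8] top rear [-54.  172.5  50.6]
-58 tip [-58.  173.4  61. ] [-58.  171.8  61.1] mark [-58.  172.3  49.4] [-58.  170.6  50.8]
bar bottom front [-58.  173.2  44.3] [-58.  173.1  48.6] top rear [-58.  168.2  57. ]
(array([-0.00415339,  0.00220674, -0.00780211]), array([ 3.94729907, 16.73512954, -0.05990703]))
```

>>> play_rows:
  plan:
    - [[-0.001,0.001,0],[1,4,0]]
    - [[-0.002,0.001,0],[2,8.4,0]]
    - [[-0.003,0.002,0],[3,12.5,0]]
    - [[-0.004,0.002,0],[3.9,16.7,0]]
    - [[-0.004,0.002,0],[3.9,16.7,0]]
    - [[-0.004,0.002,0],[3.9,16.7,0]]

```text
clock: 5.05
tcp_pos: [530.6, 75.0, 91.8]
tool_rot: [-1.572, -0.211, -0.233]
ft_force: [0.4, -1.1, 0.2]
width: -0.0
```

Run:
```python
from h import *
o=get_obs();print(o['clock'],Rb.T@(o['tcp_pos']-C),o['tool_rot'],o['qpos'].round(2))
np.save("c3.npy",vision.get_calibration("wrist"),allow_pickle=True)
im=vision.read_camera("wrist"); cv2.imwrite("pics/w3.png",im)
cv2.imwrite("pics/w3z.png",cv2.resize(im[120:270,490:640],None,fx=4,fy=4,interpolation=cv2.INTER_CUBIC))
print(delta(b2w([6,92,84]),12))
```

```text
5.05 [ 5.28729847 91.16687282 91.7894303 ] [-1.57204191 -0.2107882  -0.23281874] [ 0.05  0.37  1.96 -0.11  0.61 -1.2 ]
(array([ 0.00128093,  0.00045712, -0.00755335]), array([ 0.08216281,  0.01515515, -0.07535842]))
```

View pics/w3.png

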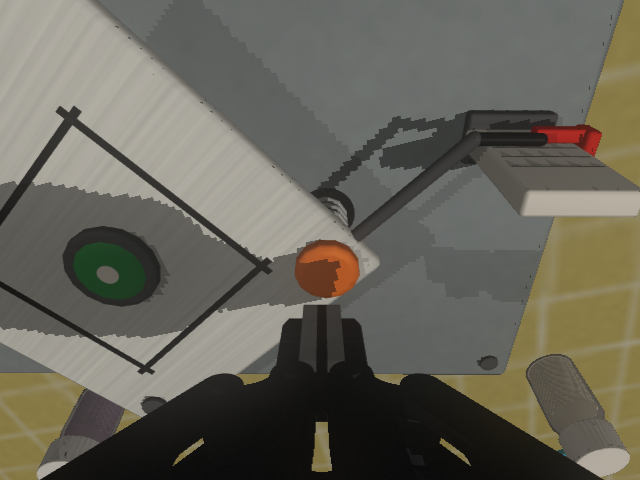

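View pics/w3z.png

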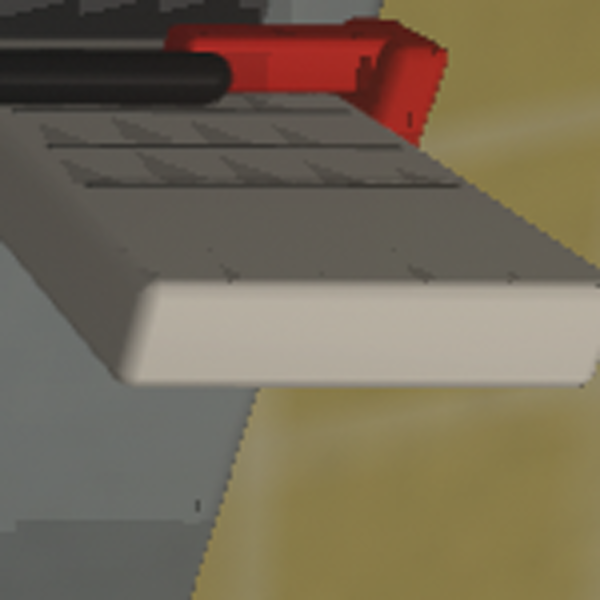

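```bash
cat > fit.py <<'E'
from h import *
from scipy.optimize import least_squares
def vv(c,x,z,dp,y=176):
    X=Rb.T  # unused
    p=c["R"]@b2w([x,y,z])+c["t"]; 
    a=np.arctan2(p[1],p[2])+dp
    return 237.463+431.241*np.tan(a)
def fit(views,y=176):
    # views: list of (c, dict(tip,bf,tf,tr,post,pad))
    n=len(views)
    def res(q):
        tipx,xb,zm,depth,face=q[:5]; r=[]
        pts=dict(tip=(tipx,55),bf=(xb,zm-3),tf=(xb,zm+3),tr=(xb+depth,zm+3),post=(face,86))
        for i,(c,o) in enumerate(views):
            dp=q[5+i]
            r+= [vv(c,*pts[k],dp,y)-o[k] for k in o]
            r.append(dp/0.006)
        return np.array(r)
    s=least_squares(res,[-54,-52,35,6,-47]+[0]*n)
    cov=np.linalg.pinv(s.jac.T@s.jac)
    return s.x.round(3),np.sqrt(np.diag(cov)).round(2),s.fun.round(1)
E
python3 - <<'E'
from fit import *
c1=wcal([444.84,2.2,199.5],[-1.571,-.52,-.231]); c2,c3=[np.load(f"c{i}.npy",allow_pickle=True).item() for i in (2,3)]
V=[(c1,dict(tip=121.7,bf=105,tr=116.7,post=162)),(c2,dict(tip=120,bf=91,tf=97.5,tr=112.4,post=202)),(c3,dict(tip=139.5,bf=126.5,tf=129.5,tr=143,post=190.5))]
for r in fit(V): print(r)
for r in fit(V[1:]): print(r)
E
```

```text
[-5.4073e+01 -5.3267e+01  3.7912e+01  5.2730e+00 -4.7526e+01 -2.0000e-03
  0.0000e+00  1.0000e-03]
[0.73 1.17 1.76 0.34 0.69 0.   0.   0.  ]
[-0.2 -0.5  0.3  0.5 -0.3 -0.  -1.3  1.3 -0.   0.   0.1  0.1 -0.6  0.8
 -0.1 -0.3  0.1]
[-54.03  -53.131  37.7     5.341 -47.42    0.      0.   ]
[0.78 1.24 1.9  0.36 0.73 0.   0.  ]
[-0.  -1.4  1.2  0.   0.2  0.   0.  -0.6  0.8 -0.  -0.2  0. ]
```

>>> play_rows:
  plan:
    - [[0.001,0,-0.006],[0,0,0]]
    - [[0.001,0,-0.012],[0,0,0]]
    - [[0.001,0,-0.018],[0,0,0]]
    - [[0.001,0,-0.021],[0,0,0]]
    - [[0.001,0,-0.024],[0,0,0]]
    - [[0.001,0,-0.026],[0,0,0]]
    - [[0.001,0,-0.026],[0,0,0]]
    - [[0.001,0,-0.026],[0,0,0]]

```text
clock: 6.1
tcp_pos: [531.2, 75.3, 65.8]
tool_rot: [-1.572, -0.21, -0.233]
ft_force: [-1.7, 2.0, 4.8]
width: -0.0
```

Run:
```python
from h import *
o=get_obs();print(o['clock'],Rb.T@(o['tcp_pos']-C),o['tool_rot'],o['ft_force'])
np.save("c4.npy",vision.get_calibration("wrist"),allow_pickle=True)
im=vision.read_camera("wrist"); cv2.imwrite("pics/w4.png",im)
cv2.imwrite("pics/w4z.png",cv2.resize(im[60:260,240:640],None,fx=2,fy=2,interpolation=cv2.INTER_CUBIC))
```

```text
6.1 [ 5.8381218  91.62443709 65.81165778] [-1.57187009 -0.21030003 -0.23256568] [-1.74382271  2.0423447   4.79504465]
```

View pics/w4z.png

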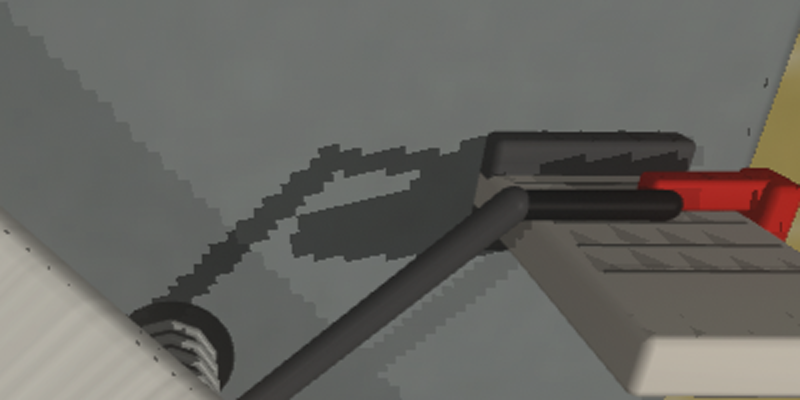

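>>> play_rows:
  plan:
    - [[0,0,-0.001],[0,0,0]]
    - [[0,0,-0.002],[0,0,0]]
    - [[0,0,-0.003],[0,0,0]]
    - [[0,0,-0.004],[0,0,0]]
    - [[0,0,-0.005],[0,0,0]]
    - [[0,0,-0.005],[0,0,0]]

```text
clock: 6.9
tcp_pos: [531.2, 75.5, 61.0]
tool_rot: [-1.572, -0.21, -0.233]
ft_force: [-3.2, 4.2, 7.4]
width: 0.0
```

```bash
cat > snap.py <<'E'
import sys
from h import *
n=sys.argv[1]; x0=int(sys.argv[2])
o=get_obs();print(o['clock'],Rb.T@(o['tcp_pos']-C),o['tool_rot'],o['ft_force'])
np.save(f"c{n}.npy",vision.get_calibration("wrist"),allow_pickle=True)
im=vision.read_camera("wrist"); cv2.imwrite(f"pics/w{n}.png",im)
cv2.imwrite(f"pics/w{n}z.png",cv2.resize(im[110:260,x0:x0+200],None,fx=4,fy=4,interpolation=cv2.INTER_CUBIC))
E
python3 snap.py 5 440
```

```text
6.9 [ 5.78692269 91.79660246 60.9764587 ] [-1.57160409 -0.21044135 -0.2326758 ] [-3.17136695  4.19013421  7.38899068]
```

View pics/w5z.png

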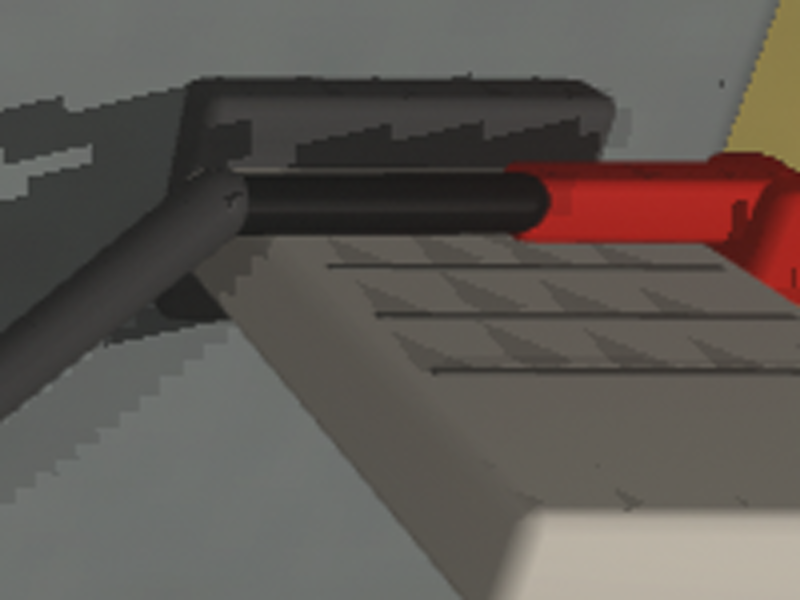

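```bash
cat >> fit.py <<'E'
def fit2(views,tv,tc,y=176,tipx=-54.05):
    """fit bar geometry on all views, bar seen also in view tc; return tip z minus mark z"""
    q,sd,f=fit(views,y)
    from scipy.optimize import brentq
    dp=q[-1]
    z=brentq(lambda z: vv(tc,tipx,z,dp,y)-tv,10,70)
    return q,sd,f,z,z-q[2]
E
python3 - <<'E'
from fit import *
c1=wcal([444.84,2.2,199.5],[-1.571,-.52,-.231]); c2,c3,c5=[np.load(f"c{i}.npy",allow_pickle=True).item() for i in (2,3,5)]
V=[(c1,dict(tip=121.7,bf=105,tr=116.7,post=162)),(c2,dict(tip=120,bf=91,tf=97.5,tr=112.4,post=202)),(c3,dict(tip=139.5,bf=126.5,tf=129.5,tr=143,post=190.5)),(c5,dict(bf=150.7,tf=154.5,tr=170.5,post=238))]
for r in fit2(V,160.75,c5): print(r)
E
```

```text
[-5.4094e+01 -5.3297e+01  3.7858e+01  5.3550e+00 -4.7530e+01 -2.0000e-03
  1.0000e-03  1.0000e-03  0.0000e+00]
[0.6  0.99 1.66 0.28 0.53 0.   0.   0.   0.  ]
[-0.2 -0.5  0.3  0.5 -0.3  0.  -1.4  1.2  0.1  0.1  0.1  0.1 -0.6  0.7
 -0.  -0.2  0.1 -0.9  1.2 -0.2 -0.1  0. ]
47.59704699761566
9.73904699761566
```

Run:
```python
from fit import *
from scipy.optimize import brentq
c4,c5=[np.load(f"c{i}.npy",allow_pickle=True).item() for i in (4,5)]
for c,v in ((c4,60+205/2),(c5,160.75)):
    print(brentq(lambda z: vv(c,-54.05,z,0.0)-v,10,70),vv(c,-54.05,40,0)-vv(c,-54.05,41,0))
print("bar in c4 pred", vv(c4,-53.3,37.86-3,0),vv(c4,-47.9,40.86,0),vv(c4,-47.5,86,0))
```

```text
54.13696065291436 -0.9630265342680673
47.59704699761566 -1.0183636452354676
bar in c4 pred 144.9995830068383 165.01472366592822 228.53945975300078
```

>>> play_rows:
  plan:
    - [[0,0,-0.001],[0,0,0]]
    - [[0,0,-0.002],[0,0,0]]
    - [[0,0,-0.003],[0,0,0]]
    - [[0,0,-0.004],[0,0,0]]
    - [[0,0,-0.004],[0,0,0]]

```text
clock: 7.58
tcp_pos: [531.4, 75.7, 57.4]
tool_rot: [-1.571, -0.211, -0.233]
ft_force: [-2.2, 3.0, 10.3]
width: -0.3
```

```bash
python3 snap.py 6 440
python3 - <<'E'
from h import *
cv2.imwrite("pics/s6.png",cv2.resize(vision.read_camera("side")[170:270,230:360],None,fx=6,fy=6,interpolation=cv2.INTER_CUBIC))
E
```

```text
7.575 [ 5.93241    92.0673488  57.37547679] [-1.57114436 -0.21108652 -0.23282088] [-2.22547768  2.98084439 10.2924607 ]
```

View pics/w6z.png

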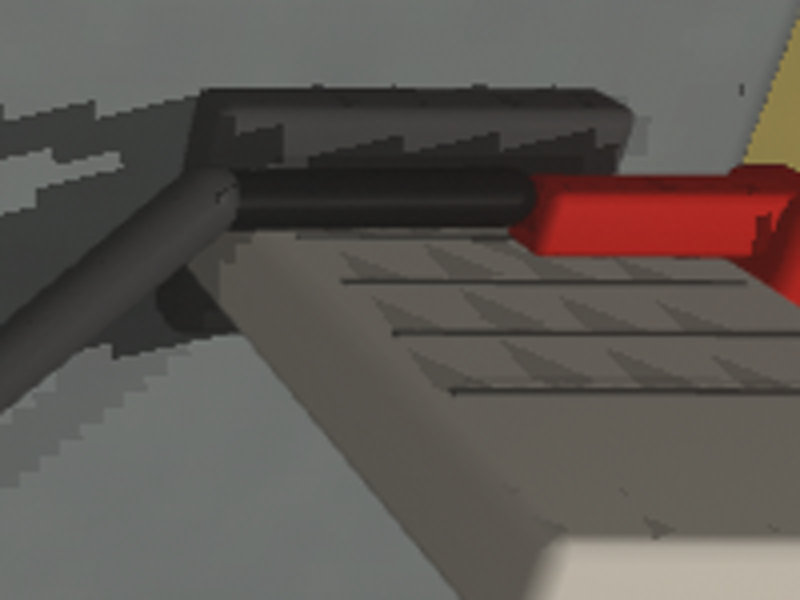

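View pics/s6.png

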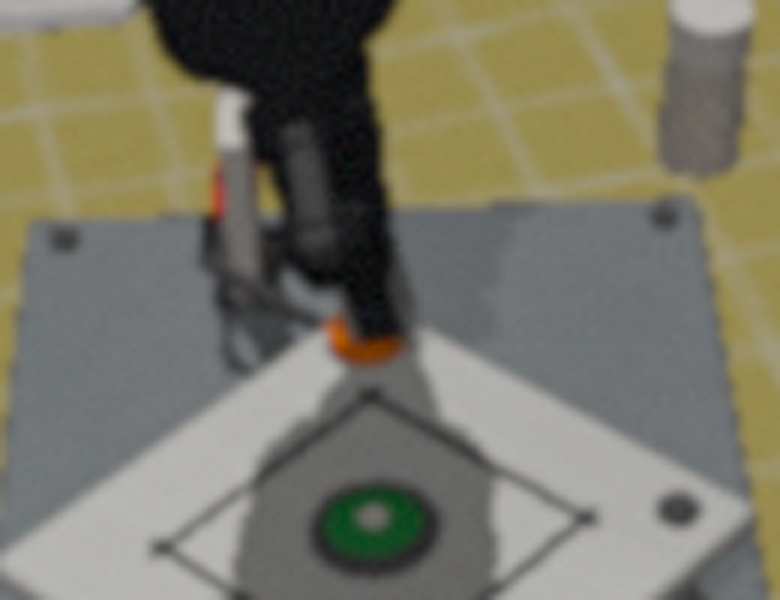

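Run:
```python
from fit import *
c1=wcal([444.84,2.2,199.5],[-1.571,-.52,-.231]); c2,c3,c5,c6=[np.load(f"c{i}.npy",allow_pickle=True).item() for i in (2,3,5,6)]
V=[(c1,dict(tip=121.7,bf=105,tr=116.7,post=162)),(c2,dict(tip=120,bf=91,tf=97.5,tr=112.4,post=202)),(c3,dict(tip=139.5,bf=126.5,tf=129.5,tr=143,post=190.5)),(c5,dict(bf=150.7,tf=154.5,tr=170.5,post=238)),(c6,dict(bf=154,tf=158,tr=174,post=245))]
for r in fit2(V,159,c6): print(r)
```

```text
[-5.4108e+01 -5.3276e+01  3.7762e+01  5.3720e+00 -4.7531e+01 -2.0000e-03
  1.0000e-03  1.0000e-03  0.0000e+00  0.0000e+00]
[0.53 0.89 1.63 0.24 0.45 0.   0.   0.   0.   0.  ]
[-0.2 -0.6  0.3  0.6 -0.3  0.  -1.4  1.2  0.1  0.1  0.1  0.1 -0.6  0.7
  0.  -0.2  0.1 -1.   1.2 -0.2 -0.1  0.  -1.1  1.2 -0.  -0.1  0. ]
42.739473487466405
4.977473487466405
```

>>> play_rows:
  plan:
    - [[0,0,0.0004],[-0.6,-2.4,0]]
    - [[0,0,0.0008],[-1.1,-4.8,0]]
    - [[0,0,0.0012],[-1.7,-7.3,0]]
    - [[0,0,0.0015],[-2.3,-9.7,0]]
    - [[0,0,0.0015],[-2.3,-9.7,0]]
    - [[0,0,0.0015],[-2.3,-9.7,0]]

```text
clock: 8.43
tcp_pos: [532.0, 75.9, 59.5]
tool_rot: [-1.571, -0.387, -0.232]
ft_force: [-3.3, 1.2, 9.0]
width: 0.3
```

```bash
sed -i 's/im\[110:260/im[80:230/' snap.py; python3 snap.py 7 440; python3 -c "
from h import *;print(get_obs()['qpos'].round(2))"
```

```text
8.425 [ 6.46194314 92.36597274 59.50700979] [-1.57058594 -0.38678476 -0.23221452] [-3.26836751  1.22800776  9.00239748]
[ 0.1   0.42  2.12 -0.48  0.27 -0.8 ]
```

View pics/w7z.png

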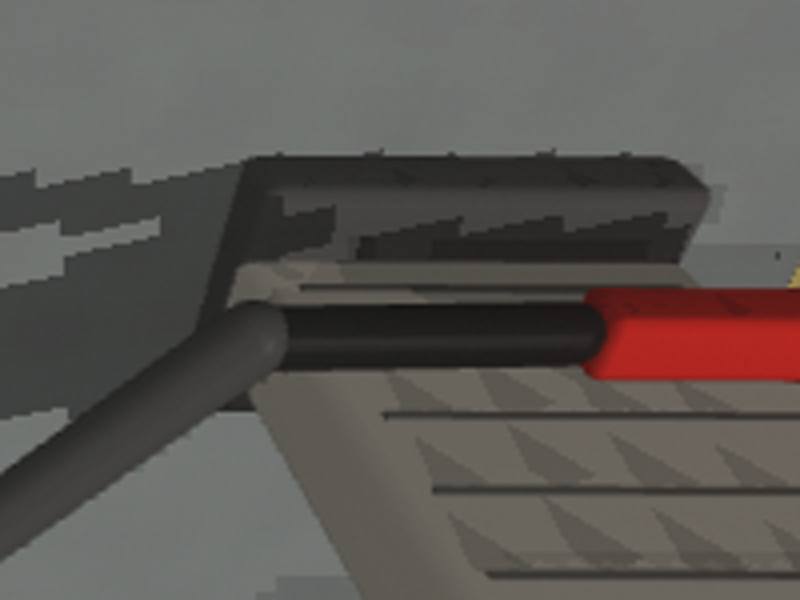

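Run:
```python
from fit import *
c1=wcal([444.84,2.2,199.5],[-1.571,-.52,-.231]); c2,c3,c5,c6,c7=[np.load(f"c{i}.npy",allow_pickle=True).item() for i in (2,3,5,6,7)]
V=[(c1,dict(tip=121.7,bf=105,tr=116.7,post=162)),(c2,dict(tip=120,bf=91,tf=97.5,tr=112.4,post=202)),(c3,dict(tip=139.5,bf=126.5,tf=129.5,tr=143,post=190.5)),(c5,dict(bf=150.7,tf=154.5,tr=170.5,post=238)),(c6,dict(bf=154,tf=158,tr=174,post=245)),(c7,dict(bf=152.2,tf=159.5,tr=175))]
for r in fit2(V,164,c7): print(r)
print(vv(c7,-54,40,0)-vv(c7,-54,41,0),vv(c7,-54,40,0)-vv(c7,-53,40,0))
```

```text
[-5.4102e+01 -5.3166e+01  3.7534e+01  5.3850e+00 -4.7518e+01 -2.0000e-03
  1.0000e-03  1.0000e-03  0.0000e+00  0.0000e+00  1.0000e-03]
[0.49 0.89 1.59 0.22 0.42 0.   0.   0.   0.   0.   0.  ]
[-0.1 -0.6  0.3  0.6 -0.3  0.1 -1.4  1.1  0.1  0.2  0.1  0.  -0.6  0.8
  0.1 -0.3  0.1 -0.9  1.2 -0.2 -0.1  0.  -1.1  1.2 -0.  -0.1  0.  -1.2
  1.1 -0.   0.1]
43.87823092775316
6.344230927753159
-1.6471518951533142 -2.7373136222779237
```

>>> play_rows:
  plan:
    - [[0,0,-0.001],[0,0,0]]
    - [[0,0,-0.002],[0,0,0]]
    - [[0,0,-0.0026],[0,0,0]]
    - [[0,0,-0.0026],[0,0,0]]
    - [[0,0,-0.0026],[0,0,0]]
    - [[0,0,-0.0026],[0,0,0]]

```text
clock: 9.22
tcp_pos: [532.3, 76.0, 57.4]
tool_rot: [-1.57, -0.388, -0.232]
ft_force: [-4.6, 2.4, 10.1]
width: -0.1
```

```bash
python3 snap.py 8 440
```

```text
9.225 [ 6.72768781 92.60002673 57.42319005] [-1.57004283 -0.3879946  -0.2319712 ] [-4.61292626  2.39357154 10.06398355]
```

View pics/w8z.png

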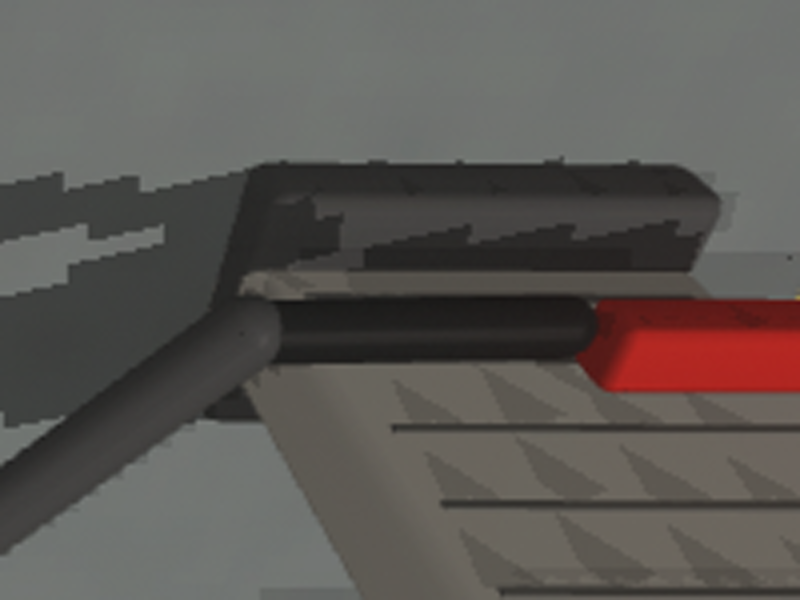

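>>> play_rows:
  plan:
    - [[0,0,-0.0006],[0,0,0]]
    - [[0,0,-0.0013],[0,0,0]]
    - [[0,0,-0.0013],[0,0,0]]
    - [[0,0,-0.0013],[0,0,0]]
    - [[0,0,-0.0013],[0,0,0]]
    - [[0,0,-0.0013],[0,0,0]]
    - [[0,0,-0.0013],[0,0,0]]
    - [[0,0,-0.0013],[0,0,0]]
    - [[0,0,-0.0013],[0,0,0]]
    - [[0,0,-0.0013],[0,0,0]]

```text
clock: 10.52
tcp_pos: [532.5, 76.2, 56.6]
tool_rot: [-1.57, -0.389, -0.232]
ft_force: [-4.2, 1.9, 10.4]
width: -0.6
```

```bash
python3 snap.py 9 440
python3 - <<'E'
from h import *
cv2.imwrite("pics/s9.png",cv2.resize(vision.read_camera("side")[170:270,230:360],None,fx=6,fy=6,interpolation=cv2.INTER_CUBIC))
E
```

```text
10.525 [ 6.89170853 92.78964111 56.61998331] [-1.56964295 -0.38911214 -0.2315299 ] [-4.24111091  1.94717749 10.44150884]
```

View pics/w9z.png

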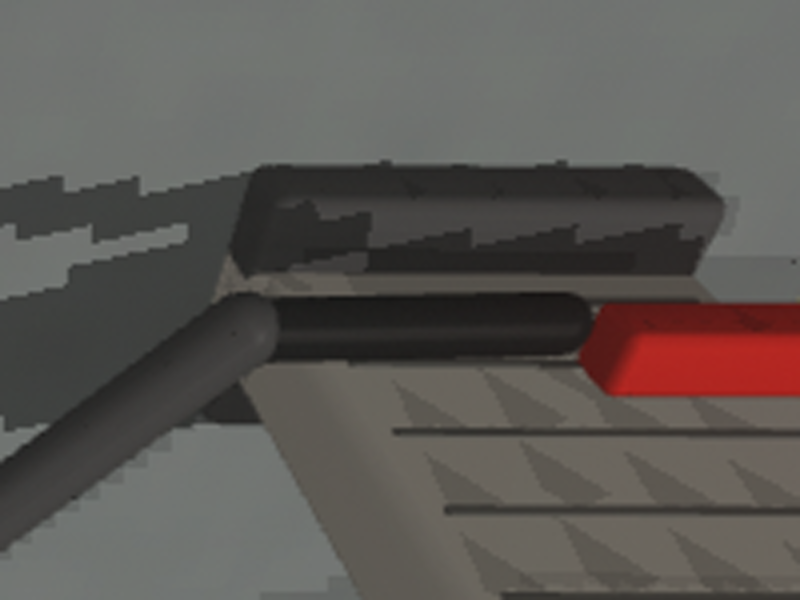

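View pics/s9.png

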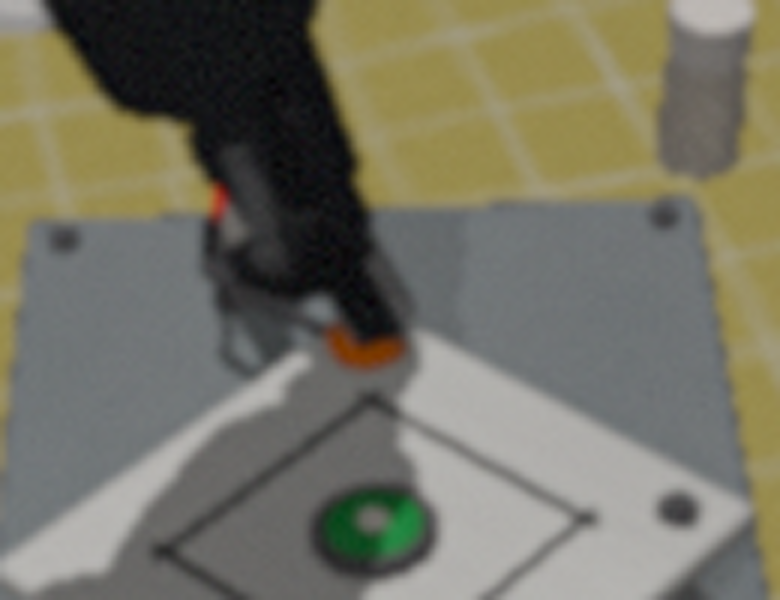

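>>> play_rows:
  plan:
    - [[0,0,-0.0005],[0,0,0]]
    - [[0,0,-0.0009],[0,0,0]]
    - [[0,0,-0.0009],[0,0,0]]
    - [[0,0,-0.0009],[0,0,0]]
    - [[0,0,-0.0009],[0,0,0]]
    - [[0,0,-0.0009],[0,0,0]]
    - [[0,0,-0.0009],[0,0,0]]
    - [[0,0,-0.0009],[0,0,0]]
    - [[0,0,-0.0009],[0,0,0]]
    - [[0,0,-0.0009],[0,0,0]]

```text
clock: 11.88
tcp_pos: [532.7, 76.3, 56.2]
tool_rot: [-1.569, -0.39, -0.231]
ft_force: [-3.9, 2.0, 10.9]
width: 0.1
```

```bash
python3 snap.py 10 440
```

```text
11.875 [ 7.0126263  92.92179306 56.21281653] [-1.56928843 -0.3901511  -0.23118675] [-3.90518245  2.03577664 10.94226199]
```

View pics/w10z.png

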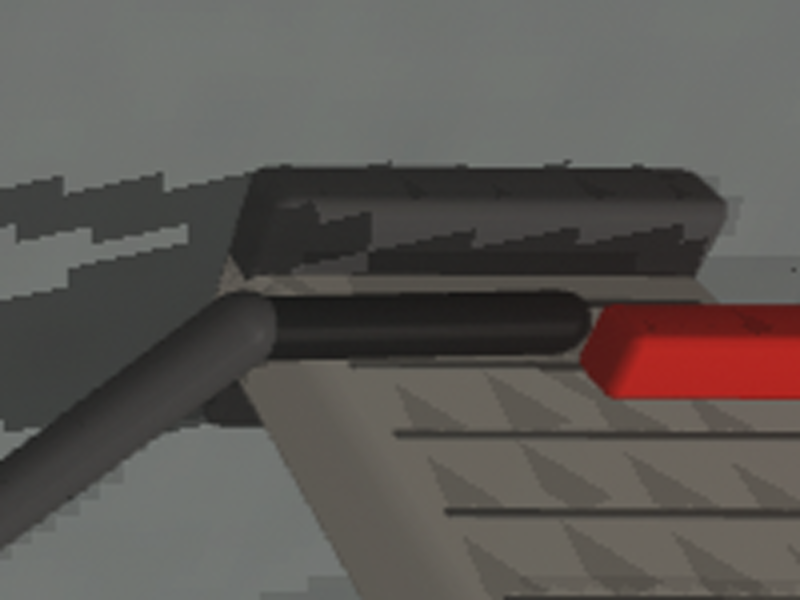

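>>> play_rows:
  plan:
    - [[0,0,0],[0,0,0]]
    - [[0,0,0],[0,0,0]]
    - [[0,0,0],[0,0,0]]
    - [[0,0,0.004],[0,0,0]]
    - [[0,0,0.01],[0,0,0]]
    - [[0,0,0.02],[0,0,0]]
    - [[0,0,0.03],[0,0,0]]
    - [[0,0,0.05],[0,0,0]]
    - [[0,0,0.05],[0,0,0]]
    - [[0,0,0.05],[0,0,0]]

```text
clock: 13.18
tcp_pos: [532.5, 76.1, 105.9]
tool_rot: [-1.57, -0.39, -0.231]
ft_force: [0.4, -0.0, 1.0]
width: -0.4
```

Run:
```python
from h import *
o=get_obs();print(o['clock'],Rb.T@(o['tcp_pos']-C),o['ft_force'])
cv2.imwrite("pics/w11.png",vision.read_camera("wrist"))
print(delta(b2w([6,-91,105]),22))
```

```text
13.175 [  6.8723258   92.75534621 105.91063291] [ 0.39624775 -0.01108807  1.01097742]
(array([-0.0431747 , -0.17850658, -0.00057687]), array([ 0.01845501,  0.30716376, -0.18867704]))
```

View pics/w11.png

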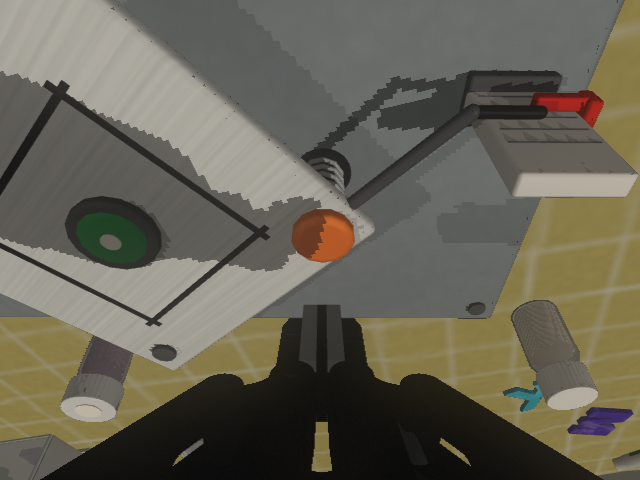

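>>> play_rows:
  plan:
    - [[-0.006,-0.025,0],[0,0,0]]
    - [[-0.012,-0.05,0],[0,0,0]]
    - [[-0.018,-0.075,0],[0,0,0]]
    - [[-0.024,-0.1,0],[0,0,0]]
    - [[-0.03,-0.125,0],[0,0,0]]
    - [[-0.037,-0.152,0],[0,0,0]]
    - [[-0.043,-0.178,-0.004],[0,0,0]]
    - [[-0.043,-0.178,-0.012],[0,0,0]]
    - [[-0.043,-0.178,-0.014],[0,0,0]]
    - [[-0.043,-0.178,-0.014],[0,0,0]]

```text
clock: 14.48
tcp_pos: [488.8, -100.9, 90.9]
tool_rot: [-1.57, -0.388, -0.23]
ft_force: [-0.1, 0.4, 0.3]
width: 0.2
```

```bash
sed -i 's/im\[80:230/im[70:220/' snap.py; python3 snap.py 12 0;python3 -c "
from h import *;print(get_obs()['qpos'].round(2))"
```

```text
14.475 [  5.41139877 -89.57892805  90.91015576] [-1.56953817 -0.3876756  -0.23003981] [-0.10884784  0.44245315  0.26824099]
[-0.39  0.3   2.2   0.23  0.27 -1.94]
```

View pics/w12.png

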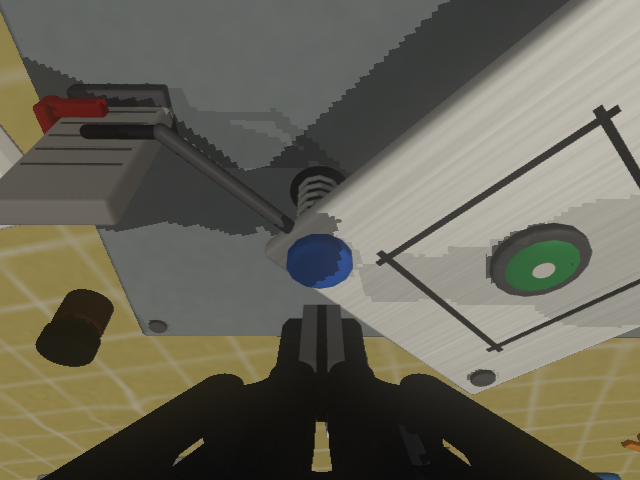

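View pics/w12z.png

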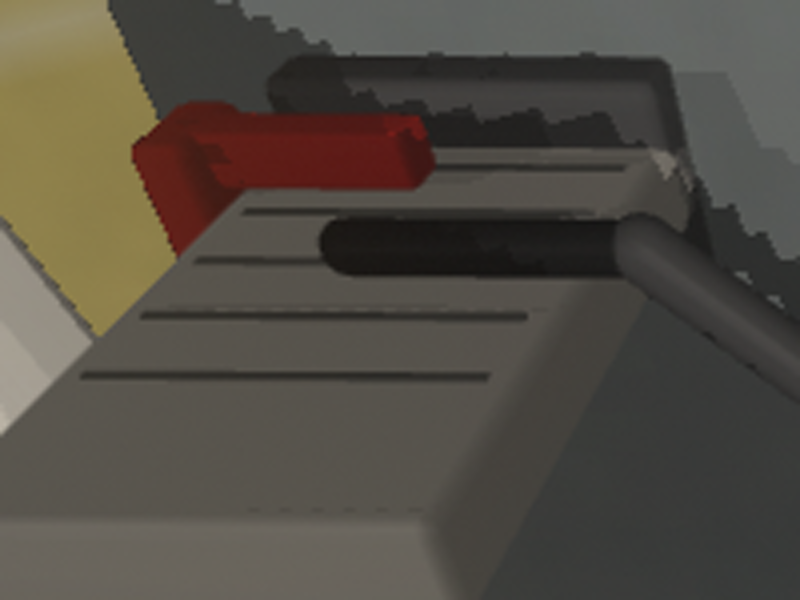

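Run:
```python
from fit import *
c1=wcal([444.84,2.2,199.5],[-1.571,-.52,-.231]); c12=np.load("c12.npy",allow_pickle=True).item()
print("pad",Rb.T@(ray(c12,320,260,66)-C), "tip",Rb.T@(ray(c12,80,132,55)-C))
V=[(c1,dict(tip=118.6,bf=93.9,tr=106.1,post=159.2)),(c12,dict(tip=132,bf=98.75,tf=104.25,tr=117,post=200.5))]
for r in fit(V,-176): print(r)
c=c12
tx=(Rb.T@(ray(c12,80,132,55)-C))[0]
for dx in (0.,.8,1.6):
  from scipy.optimize import brentq
  print(dx,brentq(lambda z:vv(c12,tx+dx,z,0,-176)-101.5,5,60))
```

```text
pad [ -4.13693346 -90.52665342  66.        ] tip [ -55.02870655 -173.50010884   55.        ]
[-5.5170e+01 -5.5169e+01  3.0074e+01  5.0550e+00 -4.8793e+01 -1.0000e-03
  1.0000e-03]
[0.97 2.91 5.58 0.52 0.93 0.   0.01]
[-0.   0.  -0.1  0.2 -0.2  0.  -0.5  0.5  0.1 -0.1  0.1]
0.0 30.179777531315636
0.8 28.37221668569388
1.6 26.564655840072128
```

>>> play_rows:
  plan:
    - [[0,0,-0.008],[0,0,0]]
    - [[0,0,-0.016],[0,0,0]]
    - [[0,0,-0.022],[0,0,0]]
    - [[0,0,-0.026],[0,0,0]]
    - [[0,0,-0.029],[0,0,0]]
    - [[0,0,-0.032],[0,0,0]]
    - [[0,0,-0.034],[0,0,0]]
    - [[0,0,-0.035],[0,0,0]]
    - [[0,0,-0.035],[0,0,0]]
    - [[0,0,-0.035],[0,0,0]]

```text
clock: 15.78
tcp_pos: [489.7, -102.0, 62.2]
tool_rot: [-1.566, -0.377, -0.23]
ft_force: [-6.3, -2.1, 7.0]
width: 0.0
```

```bash
sed -i 's/im\[70:220/im[80:230/' snap.py; python3 snap.py 13 0
```

```text
15.775 [  6.51968555 -90.41163514  62.22675212] [-1.56605025 -0.37730753 -0.22978041] [-6.33456668 -2.10828935  7.03936157]
```

View pics/w13z.png

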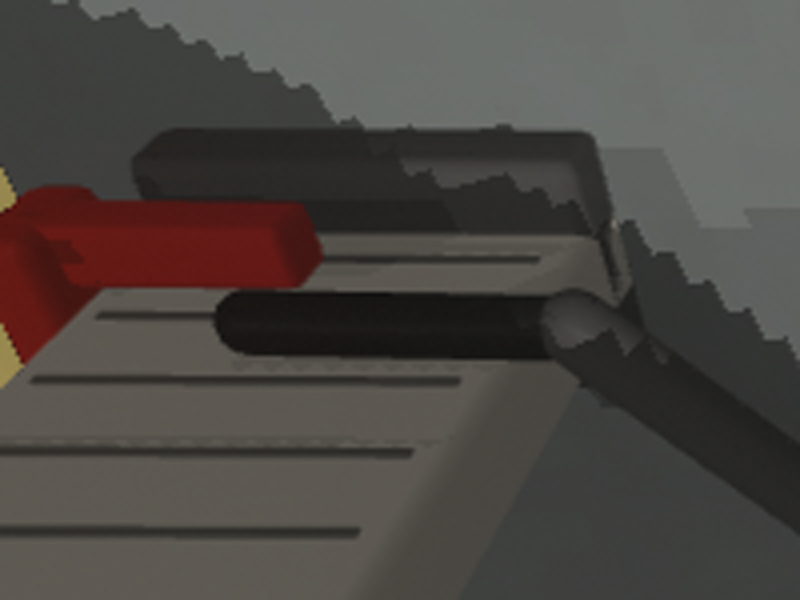

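View pics/w13.png

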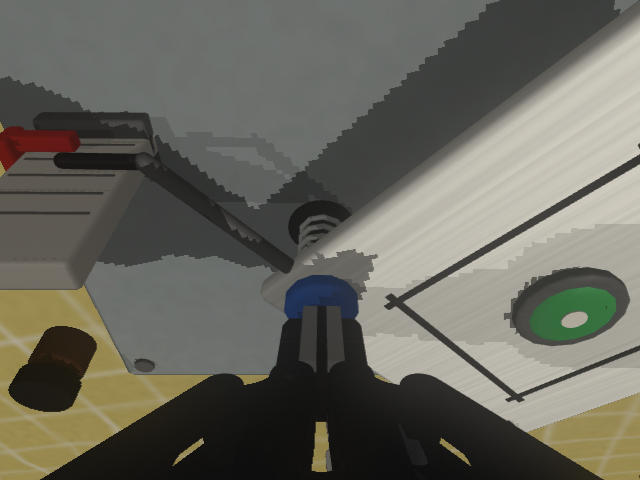

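```bash
python3 -c "
from h import *;o=get_obs();print(o['qpos'].round(3),o['tcp_pos'],o['ft_force']);print(delta(b2w([6,-91,64]),14))"
```

```text
[-0.392  0.371  2.212  0.334  0.197 -2.05 ] [ 489.66832222 -101.97430177   62.23234624] [-7.1764661  -1.64497122  7.95092843]
(array([-0.00063204, -0.00043687,  0.00176765]), array([ 1.49885811,  7.47319102, -0.32377658]))
```

>>> play_rows:
  plan:
    - [[0,0,0.002],[0.5,2.5,0]]
    - [[0,0,0.002],[1,5,0]]
    - [[0,0,0.001],[1.5,7.5,-0.3]]
    - [[0,0,0],[1.5,7.5,-0.3]]
    - [[0,0,-0.001],[1.5,7.5,-0.3]]
    - [[0,0,-0.003],[1.5,7.5,-0.3]]
    - [[0,0,-0.004],[1.5,7.5,-0.3]]
    - [[0,0,-0.004],[1.5,7.5,-0.3]]
    - [[0,0,-0.004],[1.5,7.5,-0.3]]

```text
clock: 16.95
tcp_pos: [490.1, -102.2, 58.8]
tool_rot: [-1.571, -0.245, -0.234]
ft_force: [-1.3, 1.2, 8.9]
width: -0.1
```

```bash
sed -i 's/im\[80:230/im[100:250/' snap.py; python3 snap.py 14 0; python3 -c "
from h import *;o=get_obs();print(o['qpos'].round(3))"
```

```text
16.95 [  6.99994626 -90.55375305  58.82249978] [-1.57103242 -0.24523486 -0.23367125] [-1.3063958   1.18266555  8.91010363]
[-0.368  0.385  2.102  0.081  0.412 -1.775]
```

View pics/w14z.png

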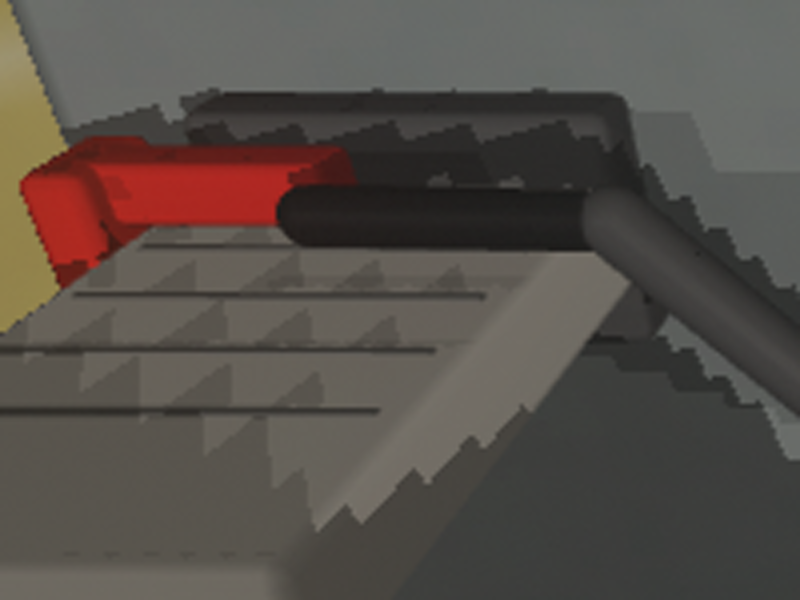

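>>> play_rows:
  plan:
    - [[0,0,-0.001],[0,0,0]]
    - [[0,0,-0.002],[0,0,0]]
    - [[0,0,-0.003],[0,0,0]]
    - [[0,0,-0.004],[0,0,0]]
    - [[0,0,-0.005],[0,0,0]]
    - [[0,0,-0.005],[0,0,0]]
    - [[0,0,-0.005],[0,0,0]]

```text
clock: 17.88
tcp_pos: [490.3, -102.4, 54.5]
tool_rot: [-1.571, -0.246, -0.234]
ft_force: [-2.7, 0.7, 10.6]
width: -0.1
```

```bash
python3 snap.py 15 0
```

```text
17.875 [  7.24561657 -90.73023672  54.46567938] [-1.57124411 -0.24629555 -0.23374389] [-2.71588104  0.73425071 10.56808453]
```

View pics/w15z.png

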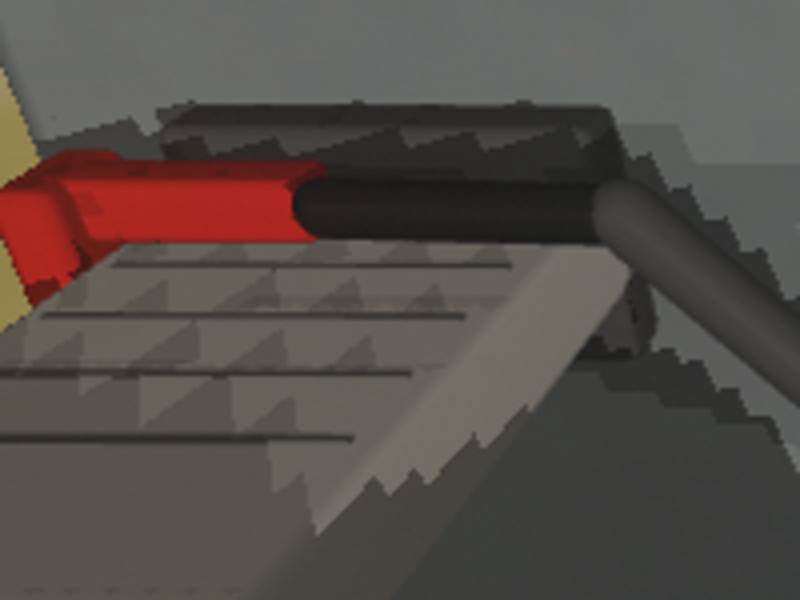

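```bash
cat > bf.py <<'E'
from fit import *
from scipy.optimize import brentq
c1=wcal([444.84,2.2,199.5],[-1.571,-.52,-.231]); c12,c13,c14,c15=[np.load(f"c{i}.npy",allow_pickle=True).item() for i in (12,13,14,15)]
V=[(c1,dict(tip=118.6,bf=93.9,tr=106.1,post=159.2)),(c12,dict(tip=132,bf=98.75,tf=104.25,tr=117,post=200.5)),
(c13,dict(bf=80+203/4,tf=80+230/4,tr=80+287/4)),(c14,dict(bf=100+147/4,tf=100+163/4,tr=100+226/4,post=100+565/4)),(c15,dict(bf=100+161/4,tf=100+180/4,tr=100+243/4))]
q,sd,f=fit(V,-176); print(q,sd,f)
for c,v in ((c13,80+325/4),(c14,154),(c15,152.5)):
    print([round(brentq(lambda z:vv(c,tx,z,0,-176)-v,5,60),1) for tx in (-55.1,-54.3)], vv(c,-54,40,0)-vv(c,-54,41,0),vv(c,-54,40,0)-vv(c,-53,40,0))
E
python3 bf.py
```

```text
[-5.5218e+01 -5.3925e+01  2.7160e+01  5.3830e+00 -4.8842e+01 -1.0000e-03
  1.0000e-03  1.0000e-03 -0.0000e+00 -0.0000e+00] [0.58 1.76 3.78 0.29 0.48 0.   0.   0.   0.   0.  ] [ 0.2 -0.3 -0.2  0.4 -0.1 -0.1 -0.6  0.4  0.5 -0.2  0.1 -0.9  0.5  0.3
  0.2 -0.8  1.1 -0.3  0.  -0.1 -0.6  0.9 -0.3 -0. ]
[47.7, 46.3] -1.552318557912912 -2.6880976116802913
[44.0, 42.0] -1.1420236256811052 -2.8151945571900114
[38.9, 36.9] -1.2035156355389347 -2.8745100667103998
```

>>> play_rows:
  plan:
    - [[0,0,-0.001],[0,0,0]]
    - [[0,0,-0.002],[0,0,0]]
    - [[0,0,-0.003],[0,0,0]]
    - [[0,0,-0.004],[0,0,0]]
    - [[0,0,-0.005],[0,0,0]]
    - [[0,0,-0.005],[0,0,0]]
    - [[0,0,-0.005],[0,0,0]]

```text
clock: 18.8
tcp_pos: [490.6, -102.7, 50.3]
tool_rot: [-1.571, -0.248, -0.234]
ft_force: [-4.8, 1.2, 12.8]
width: -0.1
```

```bash
python3 snap.py 16 0;  python3 -c "
from h import *;o=get_obs();print(o['qpos'].round(3))"
```

```text
18.8 [  7.58679228 -90.9069596   50.25525358] [-1.57145514 -0.24768453 -0.23388743] [-4.83130733  1.19922935 12.83846347]
[-0.368  0.404  2.11   0.086  0.384 -1.781]
```

View pics/w16z.png

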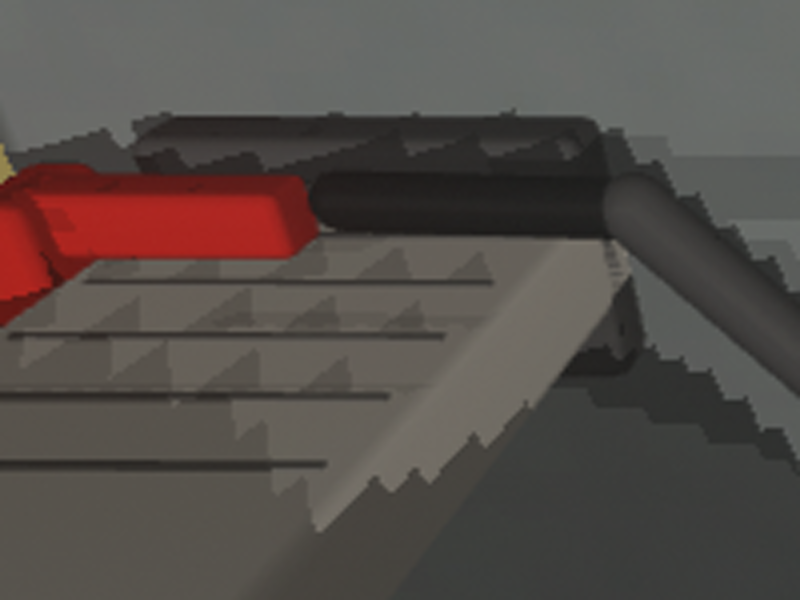

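Run:
```python
from fit import *
from scipy.optimize import brentq
g=lambda i:np.load(f"c{i}.npy",allow_pickle=True).item()
def rayz(c,u,v,z): return (Rb.T@(ray(c,u,v,z)-C)).round(2)
for i,u,v,zs in ((12,80,132,(55,)),(13,54,80+325/4,(44,47)),(14,69.2,154,(41,44)),(15,73,152.5,(36,38)),(16,77.3,150.75,(29,31,33))):
    print(i,[list(rayz(g(i),u,v,z)) for z in zs])
for i,u,v in ((12,108,103),(14,88.5,138.75),(15,82,142.6),(16,77.5,145.9)):
    print("mark front-inner",i,[list(rayz(g(i),u,v,z)) for z in (26,28,30,32)])
```

```text
12 [[np.float64(-55.03), np.float64(-173.5), np.float64(55.0)]]
13 [[np.float64(-52.91), np.float64(-175.76), np.float64(44.0)], [np.float64(-54.7), np.float64(-173.66), np.float64(47.0)]]
14 [[np.float64(-53.87), np.float64(-175.01), np.float64(41.0)], [np.float64(-55.1), np.float64(-173.15), np.float64(44.0)]]
15 [[np.float64(-53.92), np.float64(-174.1), np.float64(36.0)], [np.float64(-54.73), np.float64(-172.88), np.float64(38.0)]]
16 [[np.float64(-53.09), np.float64(-174.27), np.float64(29.0)], [np.float64(-53.9), np.float64(-173.07), np.float64(31.0)], [np.float64(-54.7), np.float64(-171.87), np.float64(33.0)]]
mark front-inner 12 [[np.float64(-52.56), np.float64(-175.35), np.float64(26.0)], [np.float64(-53.45), np.float64(-174.32), np.float64(28.0)], [np.float64(-54.35), np.float64(-173.3), np.float64(30.0)], [np.float64(-55.24), np.float64(-172.27), np.float64(32.0)]]
mark front-inner 14 [[np.float64(-53.61), np.float64(-175.43), np.float64(26.0)], [np.float64(-54.35), np.float64(-174.3), np.float64(28.0)], [np.float64(-55.09), np.float64(-173.18), np.float64(30.0)], [np.float64(-55.83), np.float64(-172.05), np.float64(32.0)]]
mark front-inner 15 [[np.float64(-53.58), np.float64(-175.84), np.float64(26.0)], [np.float64(-54.34), np.float64(-174.68), np.float64(28.0)], [np.float64(-55.1), np.float64(-173.52), np.float64(30.0)], [np.float64(-55.86), np.float64(-172.36), np.float64(32.0)]]
mark front-inner 16 [[np.float64(-53.65), np.float64(-175.44), np.float64(26.0)], [np.float64(-54.43), np.float64(-174.25), np.float64(28.0)], [np.float64(-55.22), np.float64(-173.06), np.float64(30.0)], [np.float64(-56.0), np.float64(-171.87), np.float64(32.0)]]
```

Run:
```python
from fit import *
g=lambda i:np.load(f"c{i}.npy",allow_pickle=True).item()
def rayz(c,u,v,z): return (Rb.T@(ray(c,u,v,z)-C)).round(2)
for i,u,v,zs in ((2,590.5,120,(55,)),(3,548,139.5,(55,)),(6,440+536/4,159,(40,42,44)),(7,440+605/4,164,(40,42,44)),(8,440+597/4,162.25,(37,39,41)),(9,440+592/4,161.25,(36,38,40)),(10,440+590/4,160.5,(35,37,39))):
    print(i,[list(rayz(g(i),u,v,z)) for z in zs])
for i,u,v in ((2,578,95),(3,490+175/4,120+32/4),(7,440+597/4,156),(8,440+612/4,158.4),(10,440+622/4,160)):
    print("mark front-inner",i,[list(rayz(g(i),u,v,z)) for z in (34,36,38,40)])
```

```text
2 [[np.float64(-54.0), np.float64(176.35), np.float64(55.0)]]
3 [[np.float64(-53.99), np.float64(176.41), np.float64(55.0)]]
6 [[np.float64(-53.0), np.float64(177.56), np.float64(40.0)], [np.float64(-53.77), np.float64(176.33), np.float64(42.0)], [np.float64(-54.53), np.float64(175.1), np.float64(44.0)]]
7 [[np.float64(-51.5), np.float64(178.74), np.float64(40.0)], [np.float64(-52.73), np.float64(177.29), np.float64(42.0)], [np.float64(-53.97), np.float64(175.84), np.float64(44.0)]]
8 [[np.float64(-51.35), np.float64(178.69), np.float64(37.0)], [np.float64(-52.57), np.float64(177.25), np.float64(39.0)], [np.float64(-53.8), np.float64(175.81), np.float64(41.0)]]
9 [[np.float64(-51.46), np.float64(178.41), np.float64(36.0)], [np.float64(-52.68), np.float64(176.98), np.float64(38.0)], [np.float64(-53.91), np.float64(175.55), np.float64(40.0)]]
10 [[np.float64(-51.31), np.float64(178.63), np.float64(35.0)], [np.float64(-52.53), np.float64(177.2), np.float64(37.0)], [np.float64(-53.75), np.float64(175.77), np.float64(39.0)]]
mark front-inner 2 [[np.float64(-50.61), np.float64(182.17), np.
[... 535 characters left out ...]
[np.float64(-52.07), np.float64(179.73), np.float64(36.0)], [np.float64(-53.25), np.float64(178.31), np.float64(38.0)], [np.float64(-54.44), np.float64(176.89), np.float64(40.0)]]
mark front-inner 8 [[np.float64(-50.97), np.float64(181.48), np.float64(34.0)], [np.float64(-52.17), np.float64(180.03), np.float64(36.0)], [np.float64(-53.37), np.float64(178.58), np.float64(38.0)], [np.float64(-54.57), np.float64(177.13), np.float64(40.0)]]
mark front-inner 10 [[np.float64(-50.89), np.float64(181.88), np.float64(34.0)], [np.float64(-52.11), np.float64(180.41), np.float64(36.0)], [np.float64(-53.33), np.float64(178.94), np.float64(38.0)], [np.float64(-54.54), np.float64(177.47), np.float64(40.0)]]
```

>>> play_rows:
  plan:
    - [[0,0,-0.001],[0,0,0]]
    - [[0,0,-0.002],[0,0,0]]
    - [[0,0,-0.0027],[0,0,0]]
    - [[0,0,-0.0027],[0,0,0]]
    - [[0,0,-0.0027],[0,0,0]]
    - [[0,0,-0.0027],[0,0,0]]
    - [[0,0,-0.0027],[0,0,0]]
    - [[0,0,-0.0027],[0,0,0]]
    - [[0,0,-0.0027],[0,0,0]]
    - [[0,0,-0.0027],[0,0,0]]

```text
clock: 20.1
tcp_pos: [490.8, -102.9, 48.4]
tool_rot: [-1.572, -0.249, -0.234]
ft_force: [-4.3, 0.6, 14.1]
width: 0.3
```

```bash
python3 snap.py 17 0
```

```text
20.1 [  7.8398493  -91.01880742  48.40556801] [-1.5716684  -0.24897055 -0.23386036] [-4.2531679   0.64659286 14.07648044]
```

View pics/w17z.png

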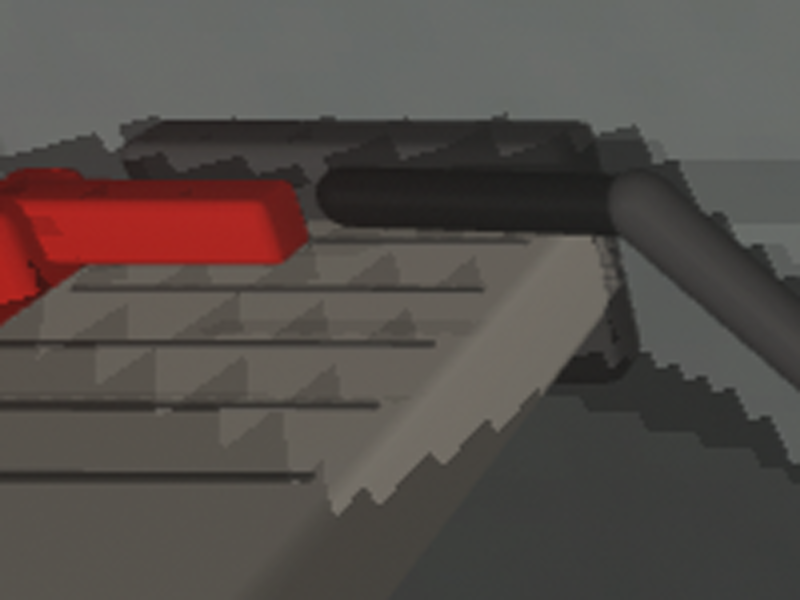

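>>> play_rows:
  plan:
    - [[0,0,-0.0006],[0,0,0]]
    - [[0,0,-0.0006],[0,0,0]]
    - [[0,0,-0.0006],[0,0,0]]
    - [[0,0,-0.0006],[0,0,0]]
    - [[0,0,-0.0006],[0,0,0]]
    - [[0,0,-0.0006],[0,0,0]]
    - [[0,0,-0.0006],[0,0,0]]
    - [[0,0,-0.0006],[0,0,0]]
    - [[0,0,-0.0006],[0,0,0]]
    - [[0,0,-0.0006],[0,0,0]]

```text
clock: 21.4
tcp_pos: [490.9, -103.0, 48.6]
tool_rot: [-1.572, -0.25, -0.234]
ft_force: [-5.1, 0.2, 13.7]
width: 0.3
```

```bash
python3 snap.py 18 0
python3 - <<'E'
from h import *
cv2.imwrite("pics/s18.png",cv2.resize(vision.read_camera("side")[270:390,220:360],None,fx=5,fy=5,interpolation=cv2.INTER_CUBIC))
E
```

```text
21.4 [  7.92125342 -91.11144241  48.59188228] [-1.57178279 -0.24998406 -0.23396801] [-5.1420754   0.24086028 13.68745995]
```

View pics/w18z.png

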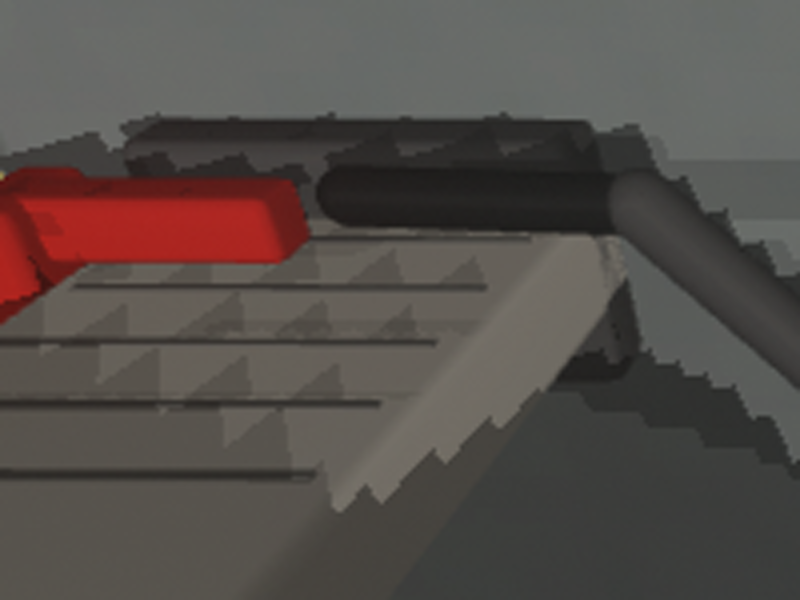

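View pics/s18.png

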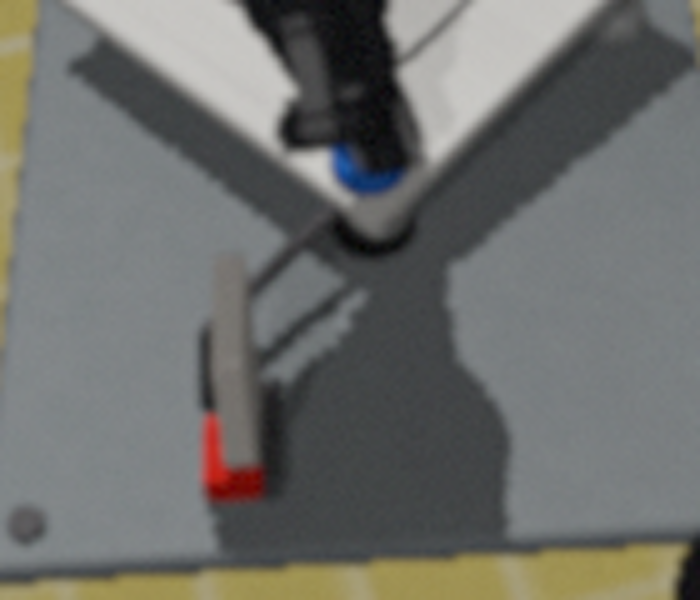

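>>> play_rows:
  plan:
    - [[0,0,-0.0007],[0,0,0]]
    - [[0,0,-0.0013],[0,0,0]]
    - [[0,0,-0.0013],[0,0,0]]
    - [[0,0,-0.0013],[0,0,0]]
    - [[0,0,-0.0013],[0,0,0]]
    - [[0,0,-0.0013],[0,0,0]]
    - [[0,0,-0.0013],[0,0,0]]
    - [[0,0,-0.0013],[0,0,0]]
    - [[0,0,-0.0013],[0,0,0]]
    - [[0,0,-0.0013],[0,0,0]]

```text
clock: 22.75
tcp_pos: [490.9, -103.1, 48.1]
tool_rot: [-1.572, -0.251, -0.234]
ft_force: [-4.3, 1.7, 14.3]
width: 0.2
```

```bash
python3 snap.py 19 0
```

```text
22.75 [  7.99771887 -91.19058702  48.07790752] [-1.57189159 -0.25099809 -0.23405527] [-4.290124    1.68976569 14.32940435]
```

View pics/w19z.png

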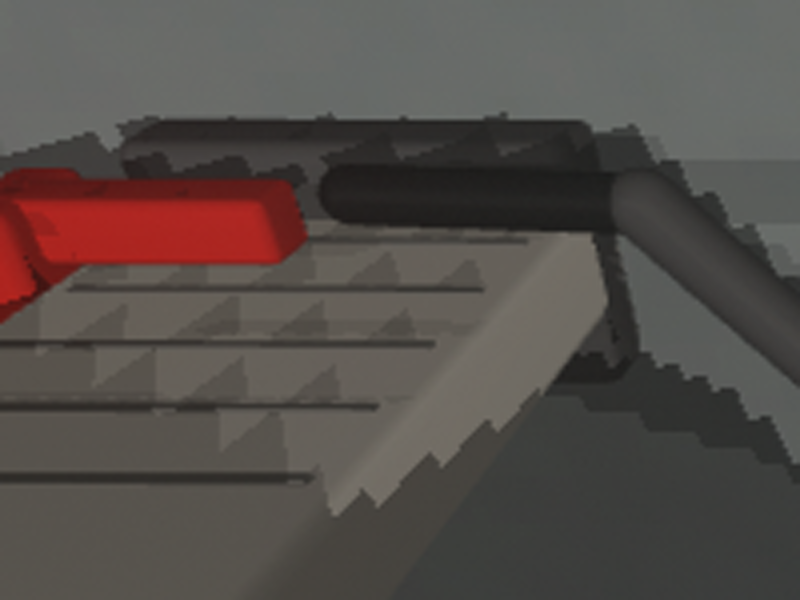

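>>> play_rows:
  plan:
    - [[0,0,-0.0005],[0,0,0]]
    - [[0,0,-0.0005],[0,0,0]]
    - [[0,0,-0.0005],[0,0,0]]
    - [[0,0,-0.0005],[0,0,0]]
    - [[0,0,0.003],[0,0,0]]
    - [[0,0,0.01],[0,0,0]]
    - [[0,0,0.02],[0,0,0]]
    - [[0,0,0.035],[0,0,0]]
    - [[0,0,0.06],[0,0,0]]
    - [[0,0,0.08],[0,0,0]]
    - [[0,0,0.08],[0,0,0]]
    - [[0,0,0.08],[0,0,0]]

```text
clock: 24.3
tcp_pos: [490.5, -103.0, 127.5]
tool_rot: [-1.572, -0.25, -0.234]
ft_force: [0.0, -0.9, 0.9]
width: 0.3
```

Run:
```python
from h import *
o=get_obs();print(o['clock'],o['tcp_pos'],o['ft_force'])
c=vision.get_calibration("wrist")
cv2.imwrite("pics/w20.png",vision.read_camera("wrist"))
a=vision.read_camera("top"); b=cv2.imread("pics/top0.png")
cv2.imwrite("pics/t20.png",np.vstack([a[160:390,200:500],b[160:390,200:500]]))
```

```text
24.3 [ 490.54256927 -102.97335297  127.48066166] [ 0.04612074 -0.90182273  0.93087738]
```

View pics/w20.png

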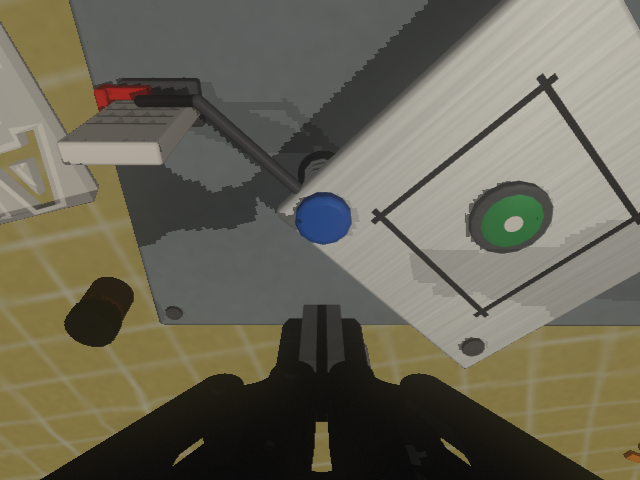

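View pics/t20.png

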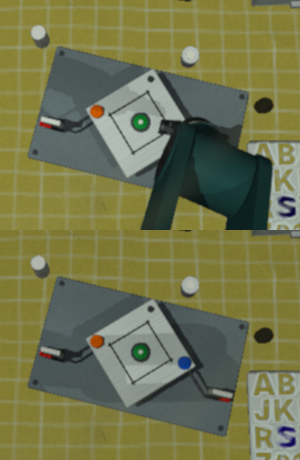

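```bash
python3 -c "
from cell import sign_off;print(sign_off())"
```

```text
the job is handed in; nothing more can be done
None
```

I pressed the orange corner and then the blue corner, each alone and with the shut fingertips. I brought each pointer level with its red mark, held it for over a second, and let it come back up. The job is handed in at about 24 s of the 54 s allowed; no verdict was reported.

| Corner | Pointer against mark, from the last wrist picture | From the press force |
|---|---|---|
| Orange | about +0.5 to +1 mm (above) | about −1 mm |
| Blue | about +0.7 mm (above) | about 0 mm |

All of these are inside the ±4 mm tolerance. The absolute mark heights from the images are less certain: about ±1.6 mm for orange and up to ±4 mm for blue. I therefore relied mainly on pointer and mark lining up in the picture. For blue, the arm's own height reading suggested the pointer was 1–2 mm below the mark, so that one disagreed slightly.

- **After release:** each pointer was back above its mark. The wrist force was at noise level, with the fingers about 60 mm above the blue pad.
- **Jars and marks:** in the last top view the jars stood where they were at the start. The orange mark showed no shift there. The arm hid the blue mark in that view, and in the wrist picture I only saw that it was still in place, without measuring it.
- **Joint limits:** on the way, joint 4 read −0.963 and joint 5 read 0.197, each 0.003 rad past its listed limit (−0.96 and 0.2). I moved away by tilting the tool less. I can't tell whether that counts as passing a joint's range.

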